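# Reload the hub curing rig and set its spring tension

## Task

Swing the iron gate off the bay, take every finished wheel (the ones with dark tyres) out of the pockets and put it in the open drawer, then stand every loose bare zinc hub upright on the bottom of a pocket of its own in the bay. When all are in, swing the gate fully shut over them, and only then turn the tension knob until the tip of the spring blade stands right at the point of the brass set mark. Leave the truck, the jar and the other things on the bench where they are.

Things in the scene. Friction and masses are not known exactly. Their poses are not given: they have to be found in the camera images.
- hub0_mid (a point): bare cast zinc hub, loose on the bench at the start: a round flange with a plain round boss of 20 mm diameter standing up from its middle, 36 mm tall overall, the flange being the lowest 12 mm, flange 46 mm across, about 100 g. The point is at its centre, half-way up (18 mm above its underside); z is up along the boss. Two to four such hubs are present in a run.
- hub1_mid (a point): bare cast zinc hub, loose on the bench at the start: a round flange with a plain round boss of 20 mm diameter standing up from its middle, 36 mm tall overall, the flange being the lowest 12 mm, flange 46 mm across, about 100 g. The point is at its centre, half-way up (18 mm above its underside); z is up along the boss. Two to four such hubs are present in a run.
- hub2_mid (a point): bare cast zinc hub, loose on the bench at the start: a round flange with a plain round boss of 20 mm diameter standing up from its middle, 36 mm tall overall, the flange being the lowest 12 mm, flange 46 mm across, about 100 g. The point is at its centre, half-way up (18 mm above its underside); z is up along the boss. Two to four such hubs are present in a run.
- hub3_mid (a point): bare cast zinc hub, loose on the bench at the start: a round flange with a plain round boss of 20 mm diameter standing up from its middle, 36 mm tall overall, the flange being the lowest 12 mm, flange 46 mm across, about 100 g. The point is at its centre, half-way up (18 mm above its underside); z is up along the boss. Two to four such hubs are present in a run.
- wheel0_mid (a point): finished wheel, standing in a pocket of the bay at the start: like a hub (a round flange with a plain round boss of 20 mm diameter standing up from its middle, 36 mm tall overall, the flange being the lowest 12 mm) but with a dark rubber tyre round the flange, 52 mm across, about 110 g. The point is at its centre, half-way up (18 mm above its underside); z is up along the boss. One or two are present in a run.
- wheel1_mid (a point): finished wheel, standing in a pocket of the bay at the start: like a hub (a round flange with a plain round boss of 20 mm diameter standing up from its middle, 36 mm tall overall, the flange being the lowest 12 mm) but with a dark rubber tyre round the flange, 52 mm across, about 110 g. The point is at its centre, half-way up (18 mm above its underside); z is up along the boss. One or two are present in a run.
- wheel2_mid (a point): finished wheel, standing in a pocket of the bay at the start: like a hub (a round flange with a plain round boss of 20 mm diameter standing up from its middle, 36 mm tall overall, the flange being the lowest 12 mm) but with a dark rubber tyre round the flange, 52 mm across, about 110 g. The point is at its centre, half-way up (18 mm above its underside); z is up along the boss. One or two are present in a run.
- wheel3_mid (a point): finished wheel, standing in a pocket of the bay at the start: like a hub (a round flange with a plain round boss of 20 mm diameter standing up from its middle, 36 mm tall overall, the flange being the lowest 12 mm) but with a dark rubber tyre round the flange, 52 mm across, about 110 g. The point is at its centre, half-way up (18 mm above its underside); z is up along the boss. One or two are present in a run.
- pocket0 (a point): centre of the floor of one of the four square pockets (2 by 2) of the shallow bay on the green rig: 60 mm square inside, the floor 10 mm above the bench, walls 5 mm thick and 12 mm high above that floor, so a standing hub's boss rises well above them. Pocket centres are 65 mm apart. Axes as the rig's: z up.
- pocket1 (a point): centre of the floor of one of the four square pockets (2 by 2) of the shallow bay on the green rig: 60 mm square inside, the floor 10 mm above the bench, walls 5 mm thick and 12 mm high above that floor, so a standing hub's boss rises well above them. Pocket centres are 65 mm apart. Axes as the rig's: z up.
- pocket2 (a point): centre of the floor of one of the four square pockets (2 by 2) of the shallow bay on the green rig: 60 mm square inside, the floor 10 mm above the bench, walls 5 mm thick and 12 mm high above that floor, so a standing hub's boss rises well above them. Pocket centres are 65 mm apart. Axes as the rig's: z up.
- pocket3 (a point): centre of the floor of one of the four square pockets (2 by 2) of the shallow bay on the green rig: 60 mm square inside, the floor 10 mm above the bench, walls 5 mm thick and 12 mm high above that floor, so a standing hub's boss rises well above them. Pocket centres are 65 mm apart. Axes as the rig's: z up.
- gate (a joint): angle of the flat iron gate that swings level, on an upright pin, over the top of the bay: 0 = fully shut over the pockets (against a stop), growing as it swings open, clockwise seen from above, up to 1.75 (stop); at 1.5 or more all pockets are clear. It stays where it is left (light friction). The grille is 140 mm square and 6 mm thick, its underside 52 mm above the bench, 6 mm above the tops of hubs standing in the pockets.
- gate_handle (a point): middle of the gate's handle: an upright round steel post of 14 mm diameter and 34 mm height on the gate's edge, standing from 58 to 92 mm above the bench (the point at 75 mm); it travels on an arc of 182 mm radius about the gate's pin.
- gate_hinge (a point): axis of the gate's upright pin (its top is 64 mm above the bench).
- knob (a joint): angle of the tension knob, growing as it is turned clockwise seen from above, 0 (slack) to 4.2 rad. Turning it clockwise by 1 rad bends the spring blade by 0.15 rad, which moves its tip by 15 mm towards the mark. It stays where it is left (friction and spring together under 0.2 N m).
- knob_grip (a point): grip of the tension knob, on its upright axis, 43 mm above the bench: the black knob is a bar 42 mm long, 14 mm wide and 30 mm tall (20 to 50 mm above the bench) on a disc of 44 mm diameter (12 to 20 mm above the bench). The point's x axis lies along the bar and turns with it.
- blade_tip (a point): tip of the sprung steel blade, 100 mm long, 16 mm above the bench, that pivots over the white quadrant beside the knob; it moves on an arc, towards the knob's side as the knob is turned clockwise. x points from the tip to the pivot.
- mark_point (a point): point of the set mark: a pointed brass index at the edge of the white quadrant, on the same arc and at the same height as the blade's tip. It differs from run to run and cannot be moved.
- drawer_mid (a point): centre of the open part of the drawer's floor, 22 mm above the bench, in the low wooden cabinet (75 mm tall). x points into the cabinet, away from the drawer's front, y across, z up. Clear of the cabinet the drawer's inside reaches 46 mm each way along x and 89 mm each way along y; its walls rise 31 mm above its floor, and its front board about 40 mm. The drawer slides along x if pushed.
- truck: bystander: dented red tin fire truck, 170 by 60 mm, 65 mm tall; origin under its middle.
- jar: bystander: brass-capped glass jar, 60 mm in diameter, 85 mm tall; origin at the centre of its underside.
- key: bystander: small blue enamel wind-up key, 55 mm long, lying flat, 8 mm high.

How it is judged:
On the way, in this order (a step that is already met when the one before it is completed fails the run):
1. every finished wheel is in the drawer and every bare hub stands in a pocket of the bay ((horizontal distance between hub0_mid and pocket0 below 0.015 m or horizontal distance between hub0_mid and pocket1 below 0.015 m or horizontal distance between hub0_mid and pocket2 below 0.015 m or horizontal distance between hub0_mid and pocket3 below 0.015 m) and z of each of hub0_mid, hub1_mid, hub2_mid, hub3_mid in the frame of pocket0 below 0.024 m and angle between each of hub0_mid, hub1_mid, hub2_mid, hub3_mid's own z axis and vertical below 0.15 rad and (horizontal distance between hub1_mid and pocket0 below 0.015 m or horizontal distance between hub1_mid and pocket1 below 0.015 m or horizontal distance between hub1_mid and pocket2 below 0.015 m or horizontal distance between hub1_mid and pocket3 below 0.015 m) and (horizontal distance between hub2_mid and pocket0 below 0.015 m or horizontal distance between hub2_mid and pocket1 below 0.015 m or horizontal distance between hub2_mid and pocket2 below 0.015 m or horizontal distance between hub2_mid and pocket3 below 0.015 m) and (horizontal distance between hub3_mid and pocket0 below 0.015 m or horizontal distance between hub3_mid and pocket1 below 0.015 m or horizontal distance between hub3_mid and pocket2 below 0.015 m or horizontal distance between hub3_mid and pocket3 below 0.015 m) and x of wheel0_mid in the frame of drawer_mid between -0.05 and 0.1 m and y of wheel0_mid in the frame of drawer_mid between -0.09 and 0.09 m and z of wheel0_mid in the frame of drawer_mid between 0.005 and 0.032 m and x of wheel1_mid in the frame of drawer_mid between -0.05 and 0.1 m and y of wheel1_mid in the frame of drawer_mid between -0.09 and 0.09 m and z of wheel1_mid in the frame of drawer_mid between 0.005 and 0.032 m and x of wheel2_mid in the frame of drawer_mid between -0.05 and 0.1 m and y of wheel2_mid in the frame of drawer_mid between -0.09 and 0.09 m and z of wheel2_mid in the frame of drawer_mid between 0.005 and 0.032 m and x of wheel3_mid in the frame of drawer_mid between -0.05 and 0.1 m and y of wheel3_mid in the frame of drawer_mid between -0.09 and 0.09 m and z of wheel3_mid in the frame of drawer_mid between 0.005 and 0.032 m), for 0.2 s.
2. then the gate is shut over the hubs (all of step 1 and value of joint gate below 0.08 rad), for 0.2 s.
3. then the knob is turned until the blade's tip is at the mark (value of joint gate below 0.08 rad and distance between blade_tip and mark_point below 0.004 m), for 0.3 s.
At the end, for the whole second after the job is handed in: All finished wheels lie in the drawer, all bare hubs stand upright on the floor of a pocket each (within 15 mm of its centre), the gate is within 0.08 rad of fully shut, the blade's tip is within 4 mm of the mark's point, and the wheels are at rest (all of step 1 and all of step 3 and linear speed of each of wheel0, wheel1, wheel2, wheel3 below 0.02 m/s); the robot touches nothing.
It fails at once if the jar is tipped over (angle between jar's own z axis and vertical above 0.6 rad).
It fails at once if the truck, jar or key is shoved or carried from its place (more than 60 mm) (distance of any of truck, jar, key from where it was at the start of the episode above 0.06 m).
Of hub0, hub1, hub2, hub3 only 2 to 4 are there at a start; the rules pass over those that are not, and their reading is None.
Of wheel0, wheel1, wheel2, wheel3 only 1 to 2 are there at a start; the rules pass over those that are not, and their reading is None.
At some moment in a run one of hub0, hub1, hub2, hub3 may be knocked a few centimetres aside while the robot is not near it.
It also fails if it takes over 210 s, if anything falls off the work surface, if the arm or the gripper's body presses on something with over 40 N, if the wrist force passes 120 N, or if a joint passes its speed limit or range.

## Robot

A 6-joint arm with a two-finger parallel gripper is mounted at the origin on the work surface. World frame = base frame: x ahead of the robot, y to its left, z up, the work surface at z = 0. Lengths are in m, angles in rad, forces in N, time in s.
With the tool pointing down it reaches from about 0.3 to 0.875 m from the base axis. Payload 6.4 kg.
Tool frame: the origin (TCP) lies midway between the tips of the shut fingers; the grasp point (between the pads) lies ctrl.grip_depth behind it (ctrl.grip_depth is the distance from the TCP to the grasp point, in m); x points along the fingers, y is the direction in which the jaws open and shut, and the axes are right-handed (so a half turn about x gives the same grasp; the last joint's range is limited). The gripper opens to 85 mm and grips with 20 to 120 N. Pads are 22 mm wide; open, the fingers measure 114 mm over their backs; the gripper's body (76 mm by 85 mm) begins 54 mm behind the grasp point. The pads swing forward as they close: fully open they stand 13 mm farther back than shut.
Start: joints at [1.106, 0.181, 1.607, -0, 1.354, -0.206], TCP at [0.147, 0.556, 0.231] pointing down, gripper open.
Joint ranges: [-2.99, 2.99], [-0.89, 2.07], [0.3, 2.58], [-1.14, 4.28], [0, 2.63], [-3.12, 3.12]. Speed limits (rad/s): [2.57, 2.57, 3.01, 3.14, 3.14, 3.14].

## Interface

Orientations are given as a unit quaternion [w, x, y, z].
In Python, from bench import ctrl gives the robot as it stands.
- The arm moves only by the tool carry_out, never from a script. Its argument "motion" is one flat list of numbers, 7 for each row, row after row: the turn, a rotation vector about the tool's x, y, z in degrees, then the shift along the tool's x, y, z in m, then the gripper's target within -1 to 1 (shut at 1, half-way at 0, fully open at -1). A call has 1 to 10 rows; each row shifts and turns the pose as measured when the row begins, along the tool's axes as they then stand; what a row does not reach is not made up. A row lasts 1/10 s, in which the tool goes at most 50 mm and 8.59 degrees, less where a joint would pass 70% of its speed; a pose out of reach is approached as far as the arm can. A call with a gripper value outside its range is refused whole. The fingers move at their own pace and stop on an object; the grip force is fixed at half the most. Time passes only in rows, so rows that do not move let the fingers close. It gives the time, the measured TCP pose, the force and the opening at its end, in the units of the state.
- ctrl.get_obs(): the state, without advancing time (a new reading comes with each control period).
- ctrl.camera(name): name is "side" or "top"; returns the picture (420x560x3 uint8, blue, green, red); there is no depth.
- ctrl.camera_params(name): a dict with "mtx" (3x3 intrinsics, pixels), "k1" (the pictures are not rectified: a ray, as slopes to the right and down, at radius r is drawn at 1 + k1 r^2 times it, then the intrinsics apply), "pose" (4x4, takes a point from camera to world coordinates). Camera axes: x right, y down, z forward; pixel columns grow to the right and rows downward; lengths in m; the calibration is good to about 2 mm. A picture is of the moment at which its call begins. camera_params takes no time and is no camera call.
- ctrl.hand_in(): hands the job in, once; it reports no verdict.
Trained networks look in the newest picture that a camera, given by its name, has taken for a name from the list of things; names that differ only in an ending like _2 or _b are one class to them, and where a whole thing is asked for, a point or a joint stands for the part that bears it (a point fixed in the world has none). Each returns a list of dicts, best first, with "conf" (0 to 1); they miss things now and then, are a little off and sometimes report something else, mostly with a low value. They report only what shows in the picture. A call takes as long as a camera call.
- ctrl.boxes_of(camera, thing): "point" ([x, y, z] in m, in the coordinates of the camera as it stood for that picture, good to about 4 mm: the middle of the surface that is visible of it).
- ctrl.trace(camera, thing): "pixels" (420x560 bool, what is visible of it).
- ctrl.landmark_of(camera, thing): "point" ([x, y, z] in m, in the coordinates of the camera as it stood for that picture, good to about 4 mm: a listed point, or the origin of a listed thing).
The state is a dict: "time_s": time; "q": joint angles; "dq": joint speeds; "joint_efforts": joint torques, N m; "eef_pos": TCP position; "eef_rot": TCP orientation; "wrist_force": force on the tool from outside, world axes, zero at the start; "torque": the same for the moment, N m; "opening": opening from 0.0 (shut) to 1.0 (fully open).
Only numpy, scipy, OpenCV 4.12 (cv2) and the standard library are available. Lean on these libraries where they do the work, as an engineer would, in place of code of your own. Each camera call takes 0.05 s, during which the arm holds its last target. There are 200 camera calls.

## Working session

There is one attempt and no reset: what is moved stays moved. The work goes in short steps, Python scripts to look and compute and a tool call to move; the robot and the scene stay as the last step left them, time stands still between calls to the robot, and variables do not carry over. Pictures are saved under pics/ and viewed, about 12 in all and at most 16, crops included, and the job is handed in when it is done.

Besides the shell and the picture viewer there is one more tool, called after "Call:" as a command line: name --argument value ..., lists and objects as JSON in quotes. carry_out: Moves the arm, as the interface text tells. Its arguments: {"type":"object","properties":{"motion":{"type":"array"}},"required":["motion"]}

```bash
mkdir -p pics
cat > h.py <<'E'
import numpy as np, cv2
from bench import ctrl
from scipy.spatial.transform import Rotation as R
def w(cam,p):
    T=np.array(ctrl.camera_params(cam)["pose"]); return T[:3,:3]@np.array(p)+T[:3,3]
def snap(cam,name=None):
    im=ctrl.camera(cam)
    if name: cv2.imwrite(f"pics/{name}.png",im)
    return im
def lm(cam,*things,n=5,f="landmark_of",minc=.3):
    for t in things:
        print(cam,t,[(np.round(w(cam,d["point"]),4).tolist(),round(d["conf"],2)) for d in getattr(ctrl,f)(cam,t)[:n] if d["conf"]>minc])
def st():
    o=ctrl.get_obs(); q=o["eef_rot"]; r=R.from_quat([q[1],q[2],q[3],q[0]])
    print("t",round(o["time_s"],2),"pos",np.round(o["eef_pos"],4),"F",np.round(o["wrist_force"],1),"open",round(o["opening"],3),"q",np.round(o["q"],2))
    print(np.round(r.as_matrix(),3).tolist()); return o,r
def plan(target,ang=None):
    """shift in tool axes to put TCP at target"""
    o,r=st(); print("shift",np.round(r.inv().apply(np.array(target)-o["eef_pos"]),4))
def px(cam,u,v,z):
    p=ctrl.camera_params(cam);K=np.array(p["mtx"]);T=np.array(p["pose"]);k=p["k1"]
    d=np.array([(u-K[0,2])/K[0,0],(v-K[1,2])/K[1,1]]);s=d.copy()
    for _ in range(20): s=d/(1+k*(s@s))
    ray=T[:3,:3]@np.array([s[0],s[1],1]); return T[:3,3]+ray*(z-T[2,3])/ray[2]
E
python3 - <<'E'
from h import *
for c in("side","top"):
    snap(c,c+"0"); p=ctrl.camera_params(c); print(c,np.round(p["pose"],3).tolist(),p["k1"],np.round(p["mtx"],1).tolist())
    lm(c,"hub0_mid","wheel0_mid","pocket0","gate_handle","gate_hinge","knob_grip","blade_tip","mark_point","drawer_mid","truck","jar","key")
print(ctrl.grip_depth); st()
E
```

```text
side [[0.737, -0.408, 0.539, -0.024], [-0.676, -0.447, 0.586, -0.534], [0.001, -0.796, -0.605, 0.691], [0.0, 0.0, 0.0, 1.0]] -0.02389663611838165 [[404.7, 0.0, 281.2], [0.0, 404.7, 209.1], [0.0, 0.0, 1.0]]
side hub0_mid [([0.4503, 0.2042, 0.015], 0.62)]
side wheel0_mid [([0.5943, 0.0419, 0.0267], 0.62)]
side pocket0 [([0.5978, 0.1024, 0.0107], 0.96), ([0.5968, 0.0389, 0.011], 0.91), ([0.6626, 0.0974, 0.0115], 0.86), ([0.6577, 0.0359, 0.0117], 0.81), ([0.5885, -0.0378, 0.0104], 0.69)]
side gate_handle [([0.5464, 0.0586, 0.0673], 0.89), ([0.5934, 0.0423, 0.0093], 0.42)]
side gate_hinge [([0.7113, 0.1369, 0.0546], 0.64), ([0.5991, 0.1033, 0.0089], 0.39)]
side knob_grip [([0.6172, -0.1213, 0.0415], 0.81)]
side blade_tip [([0.5866, -0.0393, 0.0109], 0.63)]
side mark_point [([0.5942, -0.0776, 0.0125], 0.38)]
side drawer_mid [([0.3518, -0.2854, -0.0038], 0.73), ([0.5616, -0.3599, 0.0182], 0.65)]
side truck [([0.6596, 0.4497, -0.0024], 0.91)]
side jar [([0.3541, -0.2876, -0.0019], 0.94)]
side key [([0.4385, 0.0214, -0.0036], 0.59)]
top [[-0.025, -0.98, 0.198, 0.266], [-1.0, 0.023, -0.012, 0.
[... 354 characters left out ...]
.0749], 0.72)]
top gate_hinge [([0.7108, 0.1314, 0.0523], 0.73)]
top knob_grip [([0.613, -0.1235, 0.0444], 0.53)]
top blade_tip [([0.4425, 0.02, 0.002], 0.67), ([0.5929, -0.0404, 0.0118], 0.59)]
top mark_point [([0.6623, 0.0957, 0.0082], 0.48), ([0.5904, -0.0777, 0.0179], 0.47)]
top drawer_mid [([0.5599, -0.3659, 0.0203], 0.71)]
top truck [([0.657, 0.4447, -0.0025], 0.8)]
top jar [([0.5933, 0.0363, 0.0302], 0.69), ([0.356, -0.2902, 0.0006], 0.64)]
top key [([0.4408, 0.0148, 0.0006], 0.7), ([0.3571, -0.2871, 0.0016], 0.54)]
0.0187
t 1.3 pos [0.1471 0.5559 0.2313] F [-0.4 -0.8 -0.9] open 1.0 q [ 1.11  0.18  1.61  0.    1.35 -0.21]
[[-0.0, 0.256, 0.967], [0.0, 0.967, -0.256], [-1.0, 0.0, -0.0]]
```

View pics/side0.png

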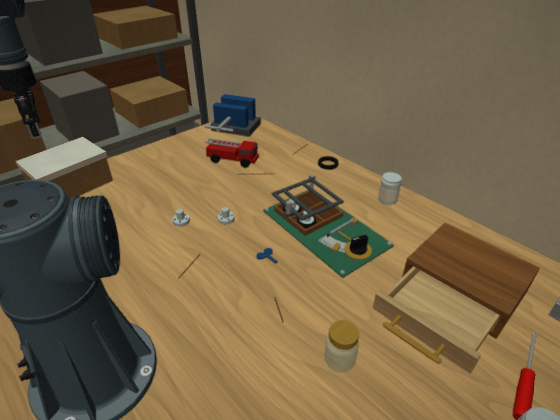

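View pics/top0.png

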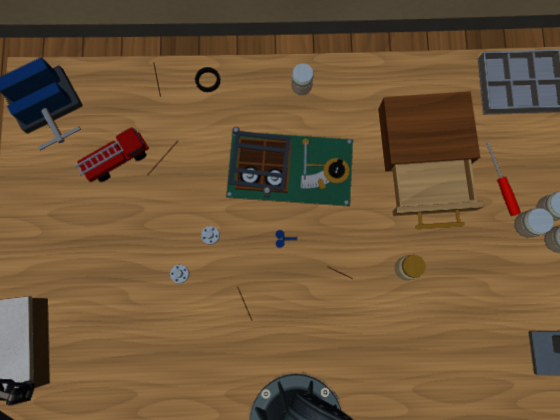

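The side view shows two bare hubs at (181,218) and (226,216), the gate over the bay, and the drawer open at right. The top view shows the hubs at (210,235) and (179,274), and the wheels in the near pockets at (250,176) and (274,178). I'll zoom in.

Run:
```python
from h import *
im=cv2.imread("pics/top0.png"); cv2.imwrite("pics/c1.png",cv2.resize(im[120:290,160:360],None,fx=3.5,fy=3.5,interpolation=cv2.INTER_CUBIC))
for u,v in [(210,235),(179,274)]: print(px("top",u,v,.03))
for u,v in [(250,176),(274,178)]: print("wh",px("top",u,v,.04))
lm("top","hub0_mid","wheel0_mid",f="boxes_of",minc=0.1)
snap("side");lm("side","hub0_mid","wheel0_mid",f="boxes_of",minc=.1);lm("side","hub0_mid","hub1_mid","wheel1_mid",minc=.1)
```

```text
[0.44691471 0.20048816 0.03      ]
[0.35268167 0.27554484 0.03      ]
wh [0.59354951 0.09872775 0.04      ]
wh [0.58693718 0.03813711 0.04      ]
top hub0_mid [([0.4454, 0.1987, 0.012], 0.63), ([0.6057, -0.1205, 0.0213], 0.51)]
top wheel0_mid [([0.5854, 0.0362, 0.0251], 0.52)]
side hub0_mid [([0.6033, -0.0199, 0.0041], 0.6), ([0.4435, 0.1995, 0.0086], 0.59)]
side wheel0_mid [([0.5826, 0.0252, 0.0224], 0.54), ([0.6125, 0.0612, 0.0537], 0.51), ([0.5995, 0.0922, 0.02], 0.4)]
side hub0_mid [([0.4459, 0.2071, 0.0199], 0.75)]
side hub1_mid []
side wheel1_mid [([0.3578, 0.2805, 0.0151], 0.74), ([0.5997, 0.1044, 0.0283], 0.57)]
```

View pics/c1.png

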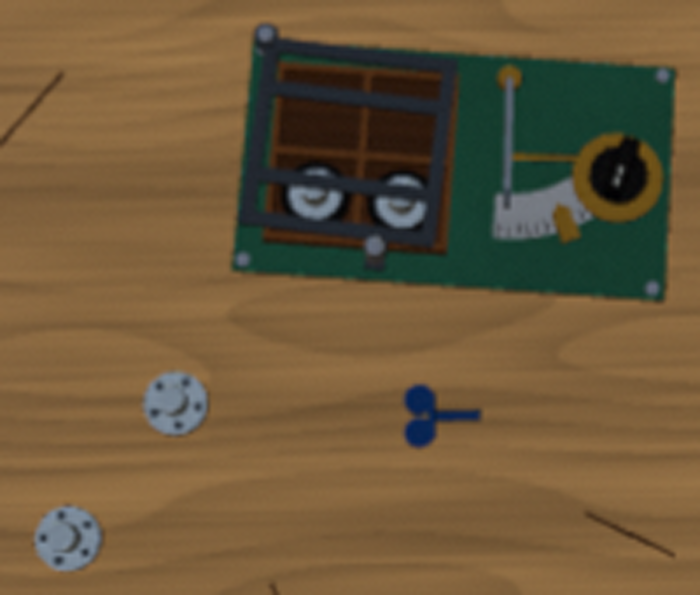

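The crop confirms two hubs, two wheels in the near pockets and the gate shut over them. I'll start with the gate, caging its handle between half-open fingers.

Call:
carry_out --motion '[-7.84,0,0,0,0,0,0.3,-7.84,0,0,0,0,0,0.3,-7.84,0,0,0,0,0,0.3,-7.84,0,0,0,0,0,0.3,-7.84,0,0,0,0,0,0.3,0,0,0,0,-0.045,0.0115,0.3,0,0,0,0,-0.045,0.0115,0.3,0,0,0,0,-0.045,0.0115,0.3,0,0,0,0,-0.045,0.0115,0.3,0,0,0,0,-0.045,0.0115,0.3]'

```text
time_s: 2.7
eef_pos: [0.2985, 0.3778, 0.2312]
eef_rot: [0.688, -0.162, 0.688, 0.164]
wrist_force: [1.3, -0.3, 0.4]
opening: 0.35
```

Call:
carry_out --motion '[0,0,0,0,-0.045,0.0115,0.3,0,0,0,0,-0.045,0.0115,0.3,0,0,0,0,-0.045,0.0115,0.3,0,0,0,0,-0.045,0.0115,0.3,0,0,0,0,-0.045,0.0115,0.3,0,0,0,0,-0.045,0.0115,0.3,0,0,0,0,-0.045,0.0115,0.3,0,0,0,0,-0.03,0.008,0.3,0,0,0,0,0,0,0.3]'

```text
time_s: 3.6
eef_pos: [0.5441, 0.0918, 0.2333]
eef_rot: [0.692, -0.161, 0.685, 0.162]
wrist_force: [0.2, 1.3, 0.3]
opening: 0.352
```

```bash
cat >> h.py <<'E'
def go(target,ang):
    """turn about tool x (deg) so tool y points at world angle ang (mod 180 chosen small), then shift in the turned frame"""
    o,r=st(); M=r.as_matrix(); cur=np.degrees(np.arctan2(M[1,1],M[0,1])); t=(cur-ang+90)%180-90
    a=np.radians(cur-t); Y=np.array([np.cos(a),np.sin(a),0]); X=np.array([0,0,-1.]); N=np.c_[X,Y,np.cross(X,Y)]
    print("level err deg",np.round(np.degrees(np.arccos(-M[2,0])),2),"cur",round(cur,1),"turn",round(t,2),"shift",np.round(N.T@(np.array(target)-o["eef_pos"]),4))
E
python3 -c "
from h import *
go([.5455,.0588,.068],114.4)"
```

```text
t 3.6 pos [0.5441 0.0918 0.2333] F [0.2 1.3 0.3] open 0.352 q [-0.05  0.12  1.67  0.    1.34 -2.08]
[[0.008, -0.444, 0.896], [0.004, 0.896, 0.444], [-1.0, -0.001, 0.009]]
level err deg 0.53 cur 116.4 turn 1.95 shift [ 0.1653 -0.0306 -0.0123]
```

Call:
carry_out --motion '[2,0,0,0,-0.0306,-0.0123,0.3,0,0,0,0.045,0,0,0.3,0,0,0,0.04,0,0,0.3,0,0,0,0,0,0,0.3]'

```text
time_s: 4.0
eef_pos: [0.5485, 0.0586, 0.1482]
eef_rot: [0.696, -0.148, 0.687, 0.149]
wrist_force: [-0.9, -0.0, -0.2]
opening: 0.348
```

```bash
python3 -c "
from h import *
go([.5455,.0588,.068],114.4)
im=snap('side'); cv2.imwrite('pics/c2.png',cv2.resize(im[120:280,220:400],None,fx=3.5,fy=3.5,interpolation=cv2.INTER_CUBIC))
lm('side','gate_handle','gate_hinge');snap('top');lm('top','gate_handle','gate_hinge')"
```

```text
t 4.0 pos [0.5485 0.0586 0.1482] F [-0.9 -0.  -0.2] open 0.348 q [-0.11  0.21  1.75  0.01  1.17 -2.11]
[[0.013, -0.41, 0.912], [0.004, 0.912, 0.41], [-1.0, -0.001, 0.013]]
level err deg 0.76 cur 114.2 turn -0.22 shift [ 0.0802  0.0014 -0.0027]
side gate_handle [([0.5426, 0.0616, 0.0691], 0.82), ([0.6663, 0.0995, 0.012], 0.47)]
side gate_hinge [([0.711, 0.1351, 0.054], 0.81)]
top gate_handle [([0.5456, 0.0604, 0.0742], 0.77)]
top gate_hinge []
```

View pics/c2.png

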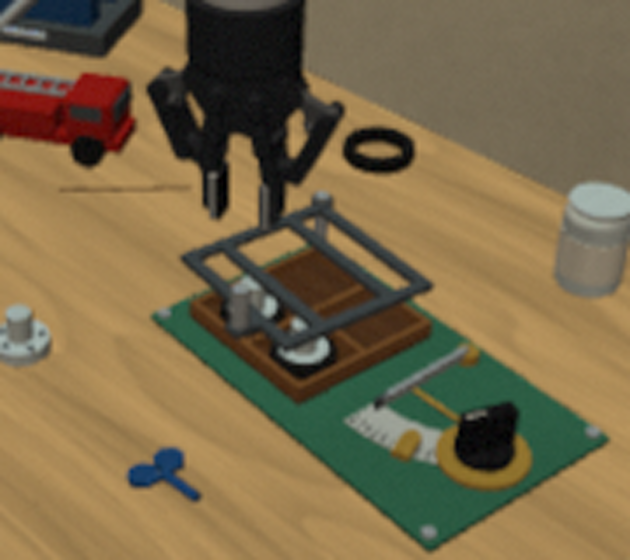

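Call:
carry_out --motion '[0,0.7,0,0.02,0,-0.0027,0.3,0,0,0,0.03,0,0,0.3,0,0,0,0.027,0,0,0.3,0,0,0,0,0,0,0.3]'

```text
time_s: 4.7
eef_pos: [0.5557, 0.0574, 0.0788]
eef_rot: [0.699, -0.152, 0.684, 0.146]
wrist_force: [-0.2, 0.2, -1.1]
opening: 0.348
```

```bash
python3 -c "
from h import *
go([.5445,.0595,.068],114.4)"
```

```text
t 4.7 pos [0.5557 0.0574 0.0788] F [-0.2  0.2 -1.1] open 0.348 q [-0.11  0.32  1.78 -0.    1.02 -2.1 ]
[[0.022, -0.411, 0.911], [-0.004, 0.911, 0.412], [-1.0, -0.013, 0.019]]
level err deg 1.3 cur 114.3 turn -0.1 shift [ 0.0108  0.0066 -0.0093]
```

```bash
cat >> h.py <<'E'
def go(target,ang=None,ex=False):
    """rotvec (deg, tool axes) to level + turn so tool y at world angle ang (mod 180 unless ex); shift in CURRENT frame and in turned frame"""
    o,r=st(); M=r.as_matrix(); cur=np.degrees(np.arctan2(M[1,1],M[0,1])); t=0 if ang is None else ((cur-ang+180)%360-180 if ex else (cur-ang+90)%180-90)
    a=np.radians(cur-t); Y=np.array([np.cos(a),np.sin(a),0]); X=np.array([0,0,-1.]); N=np.c_[X,Y,np.cross(X,Y)]
    d=np.array(target)-o["eef_pos"]
    print("ycur",round(cur,1),"rotvec",np.round(np.degrees((r.inv()*R.from_matrix(N)).as_rotvec()),2),"shift_now",np.round(M.T@d,4),"shift_turned",np.round(N.T@d,4),"dist",round(np.linalg.norm(d),3))
E
python3 -c "
from h import *
go([.5445,.0595,.068],114.4)"
```

```text
t 4.7 pos [0.5557 0.0574 0.0788] F [-0.2  0.2 -1.1] open 0.348 q [-0.11  0.32  1.78 -0.    1.02 -2.1 ]
[[0.022, -0.411, 0.911], [-0.004, 0.911, 0.412], [-1.0, -0.013, 0.019]]
ycur 114.3 rotvec [-0.1   1.06  0.74] shift_now [ 0.0105  0.0067 -0.0095] shift_turned [ 0.0108  0.0066 -0.0093] dist 0.016
```

Call:
carry_out --motion '[0,1.1,0.7,0,0.0067,-0.0095,0.3,0,0,0,0,0,0,0.3,0,0,0,0.0108,0,0,0.3,0,0,0,0,0,0,0.3]'

```text
time_s: 5.1
eef_pos: [0.5446, 0.0598, 0.0695]
eef_rot: [0.691, -0.15, 0.691, 0.149]
wrist_force: [-0.5, 0.7, 0.8]
opening: 0.35
```

```bash
python3 -c "
from h import *
go([.5445,.0595,.068],114.4)"
```

```text
t 5.1 pos [0.5446 0.0598 0.0695] F [-0.5  0.7  0.8] open 0.35 q [-0.11  0.32  1.79 -0.    1.02 -2.1 ]
[[0.001, -0.412, 0.911], [-0.001, 0.911, 0.412], [-1.0, -0.001, 0.0]]
ycur 114.3 rotvec [-0.06  0.    0.08] shift_now [ 0.0015 -0.0002 -0.0002] shift_turned [ 0.0015 -0.0002 -0.0002] dist 0.002
```

Call:
carry_out --motion '[6,0,0,0,0.019,0.001,0.3,6,0,0,0,0.019,0.001,0.3,6,0,0,0,0.019,0.001,0.3,6,0,0,0,0.019,0.001,0.3,6,0,0,0,0.019,0.001,0.3,6,0,0,0,0.019,0.001,0.3,6,0,0,0,0.019,0.001,0.3,6,0,0,0,0.019,0.001,0.3,0,0,0,0,0,0,0.3]'

```text
time_s: 6.0
eef_pos: [0.5503, 0.2113, 0.0744]
eef_rot: [0.693, 0.158, 0.685, -0.158]
wrist_force: [-0.1, 0.6, -0.8]
opening: 0.349
```

```bash
cat >> h.py <<'E'
HG=np.array([.711,.1345])
def gate():
    o,r=st(); p=o["eef_pos"][:2]-HG; M=r.as_matrix()
    print("radius",np.linalg.norm(p).round(4),"angle",np.degrees(np.arctan2(p[1],p[0]))%360,"yang",np.degrees(np.arctan2(M[1,1],M[0,1])), "want",np.degrees(np.arctan2(p[1],p[0]))%360-90)
    print("z corr (+ = inward)",np.linalg.norm(p)-.182)
E
python3 -c "
from h import *
gate();snap('top');lm('top','gate_handle')
go([0.5,0.5,.068])"
```

```text
t 6.0 pos [0.5503 0.2113 0.0744] F [-0.1  0.6 -0.8] open 0.349 q [ 0.17  0.39  1.69 -0.    1.05 -0.95]
[[0.011, 0.435, 0.901], [-0.002, 0.901, -0.435], [-1.0, 0.003, 0.011]]
radius 0.1781 angle 154.4701687309345 yang 64.24045795761062 want 64.47016873093449
z corr (+ = inward) -0.0038869991002824233
top gate_handle []
t 6.1 pos [0.5493 0.2096 0.0739] F [-0.3 -0.2  0.1] open 0.352 q [ 0.17  0.39  1.69 -0.01  1.05 -0.96]
[[0.01, 0.432, 0.902], [-0.003, 0.902, -0.432], [-1.0, 0.001, 0.01]]
ycur 64.4 rotvec [-0.    0.58 -0.06] shift_now [ 0.0044  0.2406 -0.17  ] shift_turned [ 0.0059  0.2407 -0.1699] dist 0.295
```

Call:
carry_out --motion '[0,0.6,0,0.005,0,-0.0035,0.3,6,0,0,0,0.019,0.001,0.3,6,0,0,0,0.019,0.001,0.3,6,0,0,0,0.019,0.001,0.3,6,0,0,0,0.019,0.001,0.3,6,0,0,0,0.019,0.001,0.3,6,0,0,0,0.019,0.001,0.3,6,0,0,0,0.019,0.001,0.3,4,0,0,0,0.012,0.0005,0.3,0,0,0,0,0,0,0.3]'

```text
time_s: 7.1
eef_pos: [0.6509, 0.2965, 0.0629]
eef_rot: [0.564, 0.418, 0.572, -0.425]
wrist_force: [0.2, 0.2, 0.6]
opening: 0.351
```

```bash
python3 -c "
from h import *
gate();snap('side','s2');lm('side','gate_handle')"
```

```text
t 7.1 pos [0.6509 0.2965 0.0629] F [0.2 0.2 0.6] open 0.351 q [ 0.26  0.66  1.31  0.    1.19 -0.03]
[[-0.015, 0.957, 0.29], [-0.001, 0.29, -0.957], [-1.0, -0.014, -0.003]]
radius 0.1728 angle 110.37026176407255 yang 16.856540371515596 want 20.370261764072552
z corr (+ = inward) -0.009201916194387733
side gate_handle [([0.6421, 0.3043, 0.0667], 0.77), ([0.5639, -0.361, 0.0172], 0.62), ([0.3558, 0.2834, 0.0158], 0.41), ([0.6584, 0.4505, -0.0025], 0.41)]
```

View pics/s2.png

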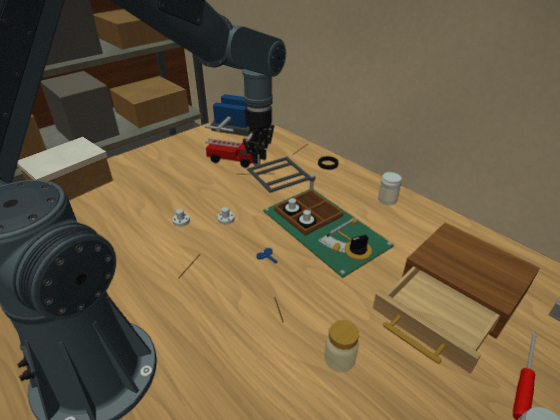

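The gate is open about 1.6 rad, with the bay clear and the wheels showing at (292,206) and (307,217). I'll lift off and measure.

Call:
carry_out --motion '[0,0,0,-0.03,0,0,0.3,0,0,0,-0.045,0,0,0.3,0,0,0,-0.045,0,0,0.2,0,0,0,0,0,0,0]'

```text
time_s: 7.6
eef_pos: [0.6465, 0.2932, 0.1824]
eef_rot: [0.563, 0.412, 0.577, -0.425]
wrist_force: [0.7, -0.0, 0.9]
opening: 0.497
```

```bash
python3 -c "
from h import *
for c in('side','top'):
  im=snap(c,c+'3')
  lm(c,'wheel0_mid','hub0_mid','pocket0','gate_handle')
  for th in('wheel0','hub0'):
    for d in ctrl.trace(c,th)[:4]:
      v,u=np.nonzero(d['pixels']); print(c,th,round(d['conf'],2),len(u),(u.min()+u.max())/2,(v.min()+v.max())/2)
im=cv2.imread('pics/top3.png');cv2.imwrite('pics/c3.png',cv2.resize(im[120:290,160:360],None,fx=3.5,fy=3.5,interpolation=cv2.INTER_CUBIC))
go([.594,.037,.15],86)"
```

```text
side wheel0_mid [([0.592, 0.0365, 0.026], 0.55), ([0.6588, 0.4493, -0.001], 0.55)]
side hub0_mid [([0.4488, 0.203, 0.0188], 0.6)]
side pocket0 [([0.6654, 0.1011, 0.0113], 0.91), ([0.5913, 0.0412, 0.0103], 0.81), ([0.6572, 0.0342, 0.0083], 0.77), ([0.5933, 0.1039, 0.0089], 0.58)]
side gate_handle [([0.6454, 0.3078, 0.0704], 0.95)]Traceback (most recent call last):
  File "<string>", line 7, in <module>
    for d in ctrl.trace(c,th)[:4]:
             ~~~~~~~~~~^^^^^^
ValueError: it knows: blade_tip, drawer_mid, gate, gate_handle, gate_hinge, hub0_mid, hub1_mid, hub2_mid, hub3_mid, jar, key, knob, knob_grip, mark_point, pocket, truck, wheel0_mid, wheel1_mid, wheel2_mid, wheel3
```

```bash
python3 -c "
from h import *
c='top'
im=snap(c,c+'3')
lm(c,'wheel0_mid','hub0_mid','pocket0')
for th in('wheel0_mid','hub0_mid'):
    for d in ctrl.trace(c,th)[:4]:
      v,u=np.nonzero(d['pixels']); print(c,th,round(d['conf'],2),len(u),(u.min()+u.max())/2,(v.min()+v.max())/2)
im=cv2.imread('pics/top3.png');cv2.imwrite('pics/c3.png',cv2.resize(im[120:290,160:360],None,fx=3.5,fy=3.5,interpolation=cv2.INTER_CUBIC))
go([.594,.037,.15],86)"
```

```text
top wheel0_mid [([0.5935, 0.0362, 0.0329], 0.8)]
top hub0_mid [([0.4524, 0.2027, 0.0187], 0.78)]
top pocket0 [([0.5978, 0.1032, 0.0105], 0.9), ([0.5956, 0.035, 0.0131], 0.81), ([0.6602, 0.027, 0.0134], 0.73), ([0.6635, 0.0948, 0.0118], 0.64)]
top wheel0_mid 0.68 322 274.5 178.5
top wheel0_mid 0.59 249 210.5 235.0
top hub0_mid 0.73 274 210.5 235.5
t 8.15 pos [0.6429 0.2926 0.1731] F [1.2 0.8 0.4] open 0.501 q [ 0.26  0.54  1.25  0.    1.39 -0.04]
[[-0.039, 0.954, 0.298], [-0.008, 0.298, -0.955], [-0.999, -0.04, -0.004]]
ycur 17.3 rotvec [-68.66  -1.59   1.85] shift_now [ 0.027  -0.1219  0.2296] shift_turned [ 0.0231 -0.2584 -0.031 ] dist 0.261
```

View pics/c3.png

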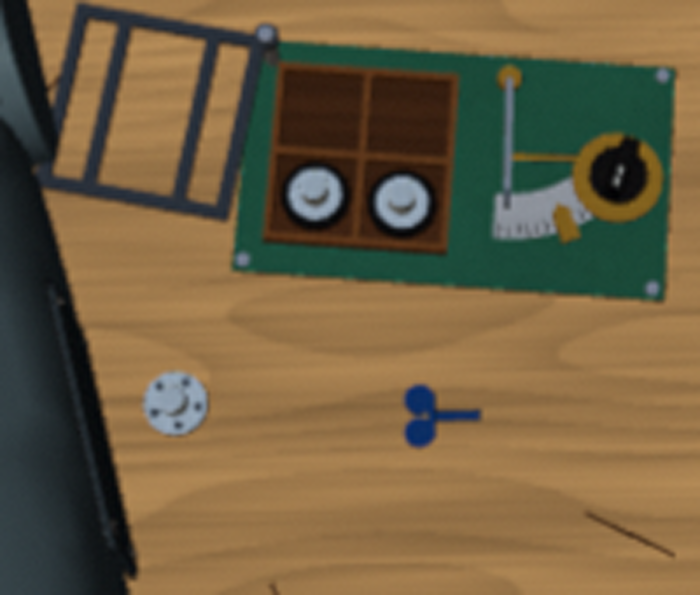

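Call:
carry_out --motion '[-8.5,-0.5,0.5,0,0,0,0,-8.5,-0.5,0.5,0,0,0,0,-8.5,-0.5,0.5,0,0,0,0,-8.5,0,0,0,0,0,0,-8.5,0,0,0,0,0,0,-8.5,0,0,0,0,0,0,-8.5,0,0,0,0,0,0,-8.5,0,0,0,0,0,0]'

```text
time_s: 8.95
eef_pos: [0.6424, 0.2927, 0.1705]
eef_rot: [0.705, 0.016, 0.709, -0.029]
wrist_force: [-0.5, 0.5, -1.0]
opening: 0.501
```

```bash
python3 -c "
from h import *
for u,v in[(250.6,175.1),(274.9,177.7)]: print(px('top',u,v,.022))
for u,v in[(210.5,235.4),(179.4,273.7)]: print(px('top',u,v,.012))
go([.592,.037,.10],86)"
```

```text
[0.60064932 0.09812478 0.022     ]
[0.59233167 0.03589714 0.022     ]
[0.44846637 0.20164973 0.012     ]
[0.35463684 0.27807579 0.012     ]
t 8.95 pos [0.6424 0.2927 0.1705] F [-0.5  0.5 -1. ] open 0.501 q [ 0.27  0.53  1.28 -0.02  1.35 -1.24]
[[-0.006, 0.064, 0.998], [-0.018, 0.998, -0.064], [-1.0, -0.018, -0.005]]
ycur 86.3 rotvec [ 0.32 -0.27  1.05] shift_now [ 0.0754 -0.2571 -0.0336] shift_turned [ 0.0705 -0.2586 -0.0325] dist 0.27
```

Call:
carry_out --motion '[0,0,1,0,-0.043,-0.0054,0,0,0,0,0,-0.043,-0.0054,0,0,0,0,0,-0.043,-0.0054,0,0,0,0,0,-0.043,-0.0054,0,0,0,0,0,-0.043,-0.0054,0,0,0,0,0,-0.043,-0.0054,0,0,0,0,0.035,0,0,0,0,0,0,0.03,0,0,0,0,0,0,0,0,0,0]'

```text
time_s: 9.85
eef_pos: [0.5943, 0.0279, 0.1048]
eef_rot: [0.707, 0.02, 0.707, -0.02]
wrist_force: [0.0, 0.6, 0.5]
opening: 0.501
```

```bash
python3 -c "
from h import *
go([.5925,.0363,.065],86)"
```

```text
t 9.85 pos [0.5943 0.0279 0.1048] F [0.  0.6 0.5] open 0.501 q [-0.15  0.36  1.65 -0.    1.12 -1.67]
[[-0.0, 0.056, 0.998], [-0.001, 0.998, -0.056], [-1.0, -0.001, 0.0]]
ycur 86.8 rotvec [0.77 0.   0.04] shift_now [ 0.0398  0.0083 -0.0022] shift_turned [ 0.0398  0.0082 -0.0023] dist 0.041
```

Call:
carry_out --motion '[0,0,0,0,0.0083,-0.0022,0,0,0,0,0.035,0,0,0,0,0,0,0,0,0,0]'

```text
time_s: 10.15
eef_pos: [0.5944, 0.0382, 0.0727]
eef_rot: [0.708, 0.019, 0.706, -0.02]
wrist_force: [-1.8, 0.3, -0.9]
opening: 0.493
```

```bash
python3 -c "
from h import *
go([.5925,.0363,.027],86)
im=snap('side'); cv2.imwrite('pics/c4.png',cv2.resize(im[140:280,230:400],None,fx=4,fy=4,interpolation=cv2.INTER_CUBIC))"
```

```text
t 10.15 pos [0.5944 0.0382 0.0727] F [-1.8  0.3 -0.9] open 0.493 q [-0.13  0.41  1.67 -0.    1.06 -1.65]
[[0.003, 0.055, 0.998], [-0.001, 0.998, -0.055], [-1.0, -0.0, 0.004]]
ycur 86.8 rotvec [0.82 0.2  0.03] shift_now [ 0.0457 -0.002  -0.002 ] shift_turned [ 0.0457 -0.002  -0.0018] dist 0.046
```

View pics/c4.png

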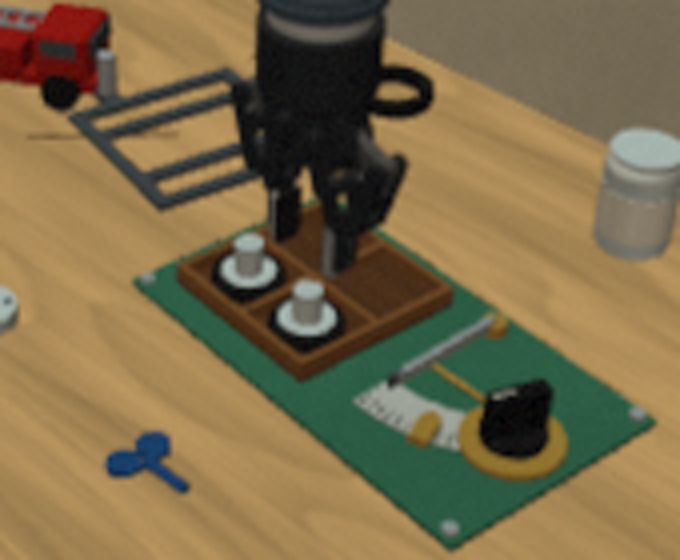

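The fingertips straddle the wheel boss at crop (311,252), in line with the boss at (309,287). Descending to grip.

Call:
carry_out --motion '[0.8,0,0,0.02,-0.002,-0.002,0,0,0,0,0.024,0,0,0,0,0,0,0,0,0,0,0,0,0,0,0,0,0.6,0,0,0,0,0,0,1,0,0,0,0,0,0,1,0,0,0,0,0,0,1,0,0,0,0,0,0,1]'

```text
time_s: 11.0
eef_pos: [0.6108, 0.0367, 0.0534]
eef_rot: [0.721, 0.021, 0.692, -0.025]
wrist_force: [1.0, 0.8, -0.0]
opening: 0.004
```

Call:
carry_out --motion '[0,0,0,-0.02,0,0,1,0,0,0,-0.04,0,0,1,0,0,0,-0.04,0,0,1,0,0,0,-0.02,0,0,1,0,0,0,0,0,0,1]'

```text
time_s: 11.5
eef_pos: [0.6044, 0.0383, 0.1777]
eef_rot: [0.72, 0.021, 0.693, -0.024]
wrist_force: [0.6, 0.7, 0.1]
opening: 0.001
```

```bash
python3 -c "
from h import *
go([.564,-.405,.15],93.6)"
```

```text
t 11.5 pos [0.6044 0.0383 0.1777] F [0.6 0.7 0.1] open 0.001 q [-0.13  0.27  1.61 -0.    1.22 -1.64]
[[0.038, 0.065, 0.997], [-0.005, 0.998, -0.065], [-0.999, -0.003, 0.038]]
ycur 86.3 rotvec [-7.3   2.16  0.31] shift_now [ 0.0285 -0.4449 -0.0128] shift_turned [ 0.0277 -0.4399 -0.0682] dist 0.446
```

```bash
python3 -c "
from h import *
go([.5925,.0363,.065],86)"
```

```text
t 11.5 pos [0.6044 0.0383 0.1777] F [0.6 0.7 0.1] open 0.001 q [-0.13  0.27  1.61 -0.    1.22 -1.64]
[[0.038, 0.065, 0.997], [-0.005, 0.998, -0.065], [-0.999, -0.003, 0.038]]
ycur 86.3 rotvec [0.3  2.17 0.16] shift_now [ 0.1122 -0.0024 -0.016 ] shift_turned [ 0.1127 -0.0028 -0.0118] dist 0.113
```

Call:
carry_out --motion '[0.3,2.2,0.1,0.04,-0.0024,-0.012,0,0,0,0,0,0,0,0,0,0,0,0.035,0,0,0,0,0,0,0,0,0,0,0,0,0,0.03,0,0,0,0,0,0,0,0,0,0]'

```text
time_s: 12.1
eef_pos: [0.5951, 0.0371, 0.0724]
eef_rot: [0.707, 0.024, 0.706, -0.025]
wrist_force: [-1.0, 0.1, -0.2]
opening: 0.499
```

```bash
python3 -c "
from h import *
go([.5925,.0363,.027],86)"
```

```text
t 12.1 pos [0.5951 0.0371 0.0724] F [-1.   0.1 -0.2] open 0.499 q [-0.14  0.41  1.67 -0.    1.06 -1.64]
[[0.002, 0.069, 0.998], [-0.001, 0.998, -0.069], [-1.0, -0.001, 0.002]]
ycur 86.0 rotvec [0.04 0.11 0.03] shift_now [ 0.0454 -0.0009 -0.0026] shift_turned [ 0.0454 -0.001  -0.0025] dist 0.045
```

Call:
carry_out --motion '[0,0.1,0,0.024,-0.001,-0.003,0,0,0,0,0,0,0,0,0,0.1,0,0.021,0,-0.001,0,0,0,0,0,0,0,0]'

```text
time_s: 12.5
eef_pos: [0.5976, 0.036, 0.0367]
eef_rot: [0.71, 0.024, 0.703, -0.025]
wrist_force: [-0.6, 0.3, -0.0]
opening: 0.497
```

```bash
python3 -c "
from h import *
go([.5925,.0363,.026],86)"
```

```text
t 12.5 pos [0.5976 0.036  0.0367] F [-0.6  0.3 -0. ] open 0.497 q [-0.14  0.47  1.67 -0.    0.99 -1.64]
[[0.01, 0.068, 0.998], [-0.002, 0.998, -0.068], [-1.0, -0.001, 0.01]]
ycur 86.1 rotvec [0.07 0.55 0.06] shift_now [ 0.0106 -0.0001 -0.0052] shift_turned [ 0.0107 -0.0001 -0.0051] dist 0.012
```

Call:
carry_out --motion '[0,0.6,0,0.0107,0,-0.0055,0,0,0,0,0,0,0,0,0,0.2,0,0.0015,0,-0.001,0,0,0,0,0,0,0,0.4,0,0,0,0,0,0,1,0,0,0,0,0,0,1,0,0,0,0,0,0,1,0,0,0,0,0,0,1]'

```text
time_s: 13.3
eef_pos: [0.5963, 0.0361, 0.032]
eef_rot: [0.709, 0.023, 0.705, -0.025]
wrist_force: [0.8, -0.2, -1.6]
opening: 0.201
```

```bash
python3 -c "
from h import *
go([.564,-.405,.15],93.6)"
```

```text
t 13.3 pos [0.5963 0.0361 0.032 ] F [ 0.8 -0.2 -1.6] open 0.201 q [-0.14  0.47  1.68 -0.    0.99 -1.64]
[[0.005, 0.068, 0.998], [-0.002, 0.998, -0.068], [-1.0, -0.002, 0.006]]
ycur 86.1 rotvec [-7.5   0.31  0.12] shift_now [-0.1172 -0.4425 -0.0015] shift_turned [-0.118  -0.4382 -0.0599] dist 0.458
```

Call:
carry_out --motion '[0,0,0,-0.025,0,0,1,0,0,0,-0.045,0,0,1,0,0,0,-0.045,0,0,1,0,0,0,0,0,0,1,-3.7,0.3,0,0,0,0,1,-3.7,0,0,0,0,0,1,0,0,0,0,0,0,1]'

```text
time_s: 14.0
eef_pos: [0.5936, 0.0364, 0.1483]
eef_rot: [0.705, -0.023, 0.709, 0.023]
wrist_force: [-0.2, 0.2, -0.9]
opening: 0.204
```

```bash
python3 -c "
from h import *
go([.564,-.405,.15],93.6)"
```

```text
t 14.0 pos [0.5936 0.0364 0.1483] F [-0.2  0.2 -0.9] open 0.204 q [-0.14  0.31  1.62 -0.    1.21 -1.77]
[[-0.005, -0.065, 0.998], [-0.001, 0.998, 0.065], [-1.0, -0.001, -0.005]]
ycur 93.7 rotvec [ 0.12 -0.31  0.05] shift_now [-0.001  -0.4385 -0.0581] shift_turned [-0.0017 -0.4387 -0.0572] dist 0.442
```

Call:
carry_out --motion '[0,-0.2,0,0,-0.048,-0.0063,1,0,0,0,0,-0.048,-0.0063,1,0,0,0,0,-0.048,-0.0063,1,0,0,0,0,-0.048,-0.0063,1,0,0,0,0,-0.048,-0.0063,1,0,0,0,0,-0.048,-0.0063,1,0,0,0,0,-0.048,-0.0063,1,0,0,0,0,-0.048,-0.0063,1,0,0,0,0,-0.048,-0.0063,1,0,0,0,0,0,0,1]'

```text
time_s: 15.0
eef_pos: [0.5582, -0.4104, 0.1386]
eef_rot: [0.704, -0.017, 0.71, 0.02]
wrist_force: [0.2, 0.8, -1.3]
opening: 0.203
```

```bash
python3 -c "
from h import *
go([.564,-.405,.08],93.6)
snap('side','s5')"
```

```text
t 15.0 pos [ 0.5582 -0.4104  0.1386] F [ 0.2  0.8 -1.3] open 0.203 q [-0.8   0.53  1.35 -0.    1.28 -2.42]
[[-0.009, -0.052, 0.999], [0.004, 0.999, 0.052], [-1.0, 0.005, -0.009]]
ycur 93.0 rotvec [-0.61 -0.51 -0.27] shift_now [0.0586 0.0048 0.0066] shift_turned [0.0586 0.005  0.0061] dist 0.059
```

View pics/s5.png

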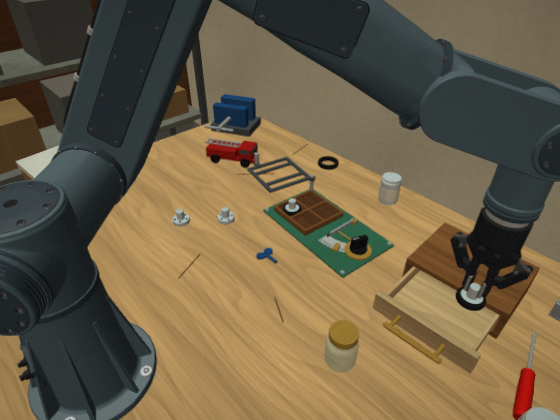

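The wheel is held over the drawer at (472,295) and the other wheel is still in its pocket. Lowering it.

Call:
carry_out --motion '[-0.6,-0.5,-0.3,0.025,0.005,0.006,1,0,0,0,0,0,0,1,0,0,0,0.034,0,0,1,0,0,0,0,0,0,1]'

```text
time_s: 15.45
eef_pos: [0.5638, -0.3973, 0.0768]
eef_rot: [0.706, -0.019, 0.708, 0.024]
wrist_force: [-1.2, 1.7, -3.6]
opening: 0.2
```

```bash
python3 -c "
from h import *
go([.564,-.405,.045],93.6)"
```

```text
t 15.45 pos [ 0.5638 -0.3973  0.0768] F [-1.2  1.7 -3.6] open 0.2 q [-0.79  0.59  1.39  0.    1.17 -2.42]
[[-0.004, -0.062, 0.998], [0.006, 0.998, 0.062], [-1.0, 0.007, -0.003]]
ycur 93.5 rotvec [-0.07 -0.18 -0.38] shift_now [ 0.0317 -0.008  -0.0001] shift_turned [ 0.0318 -0.0077 -0.0002] dist 0.033
```

Call:
carry_out --motion '[0,-0.1,-0.3,0.018,-0.007,0,1,0,0,0,0,0,0,1,0,0,0,0.013,0,0,1,0,0,0,0,0,0,1]'

```text
time_s: 15.85
eef_pos: [0.5674, -0.4027, 0.0517]
eef_rot: [0.707, -0.023, 0.706, 0.022]
wrist_force: [-0.2, -0.2, -1.6]
opening: 0.202
```

```bash
python3 -c "
from h import *
go([.564,-.405,.045],93.6)"
```

```text
t 15.85 pos [ 0.5674 -0.4027  0.0517] F [-0.2 -0.2 -1.6] open 0.202 q [-0.79  0.63  1.39  0.    1.13 -2.42]
[[0.002, -0.064, 0.998], [-0.002, 0.998, 0.064], [-1.0, -0.002, 0.002]]
ycur 93.7 rotvec [0.06 0.1  0.1 ] shift_now [ 0.0067 -0.002  -0.0036] shift_turned [ 0.0067 -0.002  -0.0036] dist 0.008
```

Lower 6 mm, release to half open, and rise.

Call:
carry_out --motion '[0,0,0,0.007,0,-0.003,1,0,0,0,0,0,0,1,0,0,0,0,0,0,0.5,0,0,0,0,0,0,0.2,0,0,0,0,0,0,0,0,0,0,0,0,0,0,0,0,0,-0.03,0,0,0,0,0,0,-0.04,0,0,0,0,0,0,-0.04,0,0,0,0,0,0,0,0,0,0]'

```text
time_s: 16.85
eef_pos: [0.5649, -0.4033, 0.161]
eef_rot: [0.708, -0.024, 0.705, 0.021]
wrist_force: [0.9, -0.8, 0.9]
opening: 0.498
```

```bash
python3 -c "
from h import *
go([.6,.0995,.15],86)"
```

```text
t 16.85 pos [ 0.5649 -0.4033  0.161 ] F [ 0.9 -0.8  0.9] open 0.498 q [-0.79  0.5   1.34  0.    1.3  -2.43]
[[0.004, -0.064, 0.998], [-0.003, 0.998, 0.064], [-1.0, -0.004, 0.004]]
ycur 93.6 rotvec [7.64 0.23 0.2 ] shift_now [0.0094 0.4996 0.0669] shift_turned [ 1.10e-02  5.04e-01 -1.00e-04] dist 0.504
```

Call:
carry_out --motion '[0,0,0,0,0.049,0.0066,0,0,0,0,0,0.049,0.0066,0,0,0,0,0,0.049,0.0066,0,0,0,0,0,0.049,0.0066,0,0,0,0,0,0.049,0.0066,0,0,0,0,0,0.049,0.0066,0,0,0,0,0,0.049,0.0066,0,0,0,0,0,0.049,0.0066,0,0,0,0,0,0.049,0.0066,0,0,0,0,0,0.04,0.0066,0]'

```text
time_s: 17.85
eef_pos: [0.6021, 0.0833, 0.1581]
eef_rot: [0.71, -0.022, 0.703, 0.015]
wrist_force: [0.1, -0.2, -0.8]
opening: 0.503
```

Call:
carry_out --motion '[3.8,0,0,0,0,0,0,3.8,0,0,0,0,0,0,0,0,0,0,0,0,0]'

```text
time_s: 18.15
eef_pos: [0.6012, 0.0913, 0.1571]
eef_rot: [0.71, 0.024, 0.703, -0.029]
wrist_force: [0.2, 1.0, -0.4]
opening: 0.499
```

```bash
python3 -c "
from h import *
for c in('side','top'):
  snap(c,c+'6');lm(c,'wheel0_mid')
  for d in ctrl.trace(c,'wheel0_mid')[:4]:
      v,u=np.nonzero(d['pixels']); print(c,round(d['conf'],2),len(u),(u.min()+u.max())/2,(v.min()+v.max())/2)
go([.6,.1005,.068],86)"
```

```text
side wheel0_mid [([0.4445, 0.0212, -0.0032], 0.32)]
side 0.81 479 455.5 324.0
side 0.49 5961 320.0 215.0
top wheel0_mid [([0.5643, -0.4059, 0.0422], 0.9)]
top 0.74 349 448.5 184.5
t 18.45 pos [0.6015 0.0898 0.1574] F [-0.  -0.1 -0.9] open 0.499 q [-0.04  0.32  1.59 -0.01  1.22 -1.53]
[[0.01, 0.076, 0.997], [-0.008, 0.997, -0.076], [-1.0, -0.007, 0.011]]
ycur 85.6 rotvec [-0.38  0.62  0.41] shift_now [ 0.0893  0.0111 -0.0033] shift_turned [ 0.0894  0.0105 -0.0022] dist 0.09
```

Call:
carry_out --motion '[-0.4,0.6,0.4,0.03,0.0108,-0.003,0,0,0,0,0,0,0,0,0,0.1,0,0.033,0,0,0,0,0,0,0,0,0,0,0,0.1,0,0.03,0,-0.001,0,0,0,0,0,0,0,0]'

```text
time_s: 19.05
eef_pos: [0.6029, 0.0975, 0.0691]
eef_rot: [0.708, 0.025, 0.705, -0.025]
wrist_force: [-1.5, -0.4, -1.2]
opening: 0.498
```

```bash
python3 -c "
from h import *
go([.6,.1005,.028],86)
im=snap('side'); cv2.imwrite('pics/c7.png',cv2.resize(im[140:280,230:400],None,fx=3,fy=3,interpolation=cv2.INTER_CUBIC))"
```

```text
t 19.05 pos [0.6029 0.0975 0.0691] F [-1.5 -0.4 -1.2] open 0.498 q [-0.03  0.44  1.63 -0.    1.07 -1.53]
[[0.004, 0.071, 0.997], [-0.001, 0.997, -0.071], [-1.0, -0.001, 0.004]]
ycur 85.9 rotvec [-0.05  0.24  0.06] shift_now [ 0.0411  0.0029 -0.0033] shift_turned [ 0.0411  0.0028 -0.0031] dist 0.041
```

View pics/c7.png

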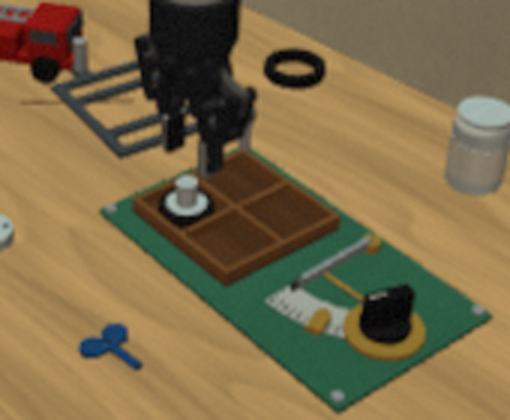

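The fingertips, midpoint crop (190,157), are lined up over the boss at (186,183). Continuing down.

Call:
carry_out --motion '[0,0.2,0,0.024,0.003,-0.003,0,0,0,0,0,0,0,0,0,0.6,0,0.018,0,-0.0035,0,0,0,0,0,0,0,0,0,0.4,0,0.004,0,-0.002,0,0,0,0,0,0,0,0]'

```text
time_s: 19.7
eef_pos: [0.6073, 0.0999, 0.0384]
eef_rot: [0.709, 0.025, 0.704, -0.025]
wrist_force: [-0.2, -0.1, -0.4]
opening: 0.499
```

```bash
python3 -c "
from h import *
go([.6,.1005,.028],86)"
```

```text
t 19.7 pos [0.6073 0.0999 0.0384] F [-0.2 -0.1 -0.4] open 0.499 q [-0.03  0.49  1.63 -0.    1.01 -1.53]
[[0.007, 0.071, 0.997], [-0.001, 0.997, -0.071], [-1.0, -0.0, 0.007]]
ycur 85.9 rotvec [-0.06  0.41  0.02] shift_now [ 0.0104  0.0001 -0.0074] shift_turned [ 0.0104  0.0001 -0.0073] dist 0.013
```

Call:
carry_out --motion '[0,0.5,0,0.008,0,-0.008,0,0,0,0,0,0,0,0,0,0.2,0,0.006,0,-0.002,0,0,0,0,0,0,0,0.4,0,0,0,0,0,0,1,0,0,0,0,0,0,1,0,0,0,0,0,0,1,0,0,0,0,0,0,1]'

```text
time_s: 20.5
eef_pos: [0.5974, 0.1007, 0.0245]
eef_rot: [0.705, 0.025, 0.708, -0.025]
wrist_force: [0.6, 0.3, -0.8]
opening: 0.21
```

Call:
carry_out --motion '[0,0,0,-0.025,0,0,1,0,0,0,-0.045,0,0,1,0,0,0,-0.045,0,0,1,0,0,0,0,0,0,1,-3.7,0.3,0,0,0,0,1,-3.7,0,0,0,0,0,1,0,0,0,0,0,0,1]'

```text
time_s: 21.2
eef_pos: [0.5962, 0.1006, 0.1413]
eef_rot: [0.702, -0.022, 0.712, 0.022]
wrist_force: [0.3, 0.0, -1.7]
opening: 0.208
```

```bash
python3 -c "
from h import *
go([.558,-.317,.15],93.6)"
```

```text
t 21.2 pos [0.5962 0.1006 0.1413] F [ 0.3  0.  -1.7] open 0.208 q [-0.03  0.35  1.59 -0.    1.22 -1.66]
[[-0.014, -0.062, 0.998], [0.0, 0.998, 0.062], [-1.0, 0.001, -0.014]]
ycur 93.6 rotvec [-0.03 -0.79 -0.07] shift_now [-0.0083 -0.4144 -0.0643] shift_turned [-0.0087 -0.4144 -0.0644] dist 0.419
```

Call:
carry_out --motion '[0,-0.7,0,-0.005,-0.0445,-0.0069,1,0,0,0,0,-0.0445,-0.0069,1,0,0,0,0,-0.0445,-0.0069,1,0,0,0,0,-0.0445,-0.0069,1,0,0,0,0,-0.0445,-0.0069,1,0,0,0,0,-0.0445,-0.0069,1,0,0,0,0,-0.0445,-0.0069,1,0,0,0,0,-0.0445,-0.0069,1,0,0,0,0,-0.0445,-0.0069,1,0,0,0,0,0,0,1]'

```text
time_s: 22.2
eef_pos: [0.5524, -0.3149, 0.1381]
eef_rot: [0.704, -0.016, 0.71, 0.019]
wrist_force: [-0.1, 0.5, -1.1]
opening: 0.209
```

```bash
python3 -c "
from h import *
go([.558,-.317,.08],93.6)"
```

```text
t 22.2 pos [ 0.5524 -0.3149  0.1381] F [-0.1  0.5 -1.1] open 0.209 q [-0.7   0.41  1.51 -0.    1.23 -2.32]
[[-0.008, -0.049, 0.999], [0.004, 0.999, 0.049], [-1.0, 0.005, -0.007]]
ycur 92.8 rotvec [-0.78 -0.42 -0.26] shift_now [ 0.058  -0.0026  0.0059] shift_turned [ 0.0581 -0.0024  0.0054] dist 0.058
```

Call:
carry_out --motion '[-0.7,-0.4,-0.3,0.03,-0.005,0.005,1,0,0,0,0,0,0,1,0,0,0,0.033,-0.004,0,1,0,0,0,0,0,0,1]'

```text
time_s: 22.6
eef_pos: [0.5564, -0.3235, 0.0725]
eef_rot: [0.706, -0.018, 0.708, 0.019]
wrist_force: [-1.1, 1.0, -2.4]
opening: 0.207
```

```bash
python3 -c "
from h import *
go([.558,-.317,.039],93.6)"
```

```text
t 22.6 pos [ 0.5564 -0.3235  0.0725] F [-1.1  1.  -2.4] open 0.207 q [-0.71  0.5   1.53 -0.    1.11 -2.33]
[[-0.002, -0.053, 0.999], [0.002, 0.999, 0.053], [-1.0, 0.002, -0.002]]
ycur 93.0 rotvec [-0.57 -0.14 -0.13] shift_now [0.0336 0.0064 0.002 ] shift_turned [0.0335 0.0064 0.002 ] dist 0.034
```

Call:
carry_out --motion '[-0.5,0,0,0.019,0.004,0,1,0,0,0,0,0,0,1,0,0,0,0.013,0,-0.001,1,0,0,0,0,0,0,1]'

```text
time_s: 23.0
eef_pos: [0.5583, -0.3185, 0.0458]
eef_rot: [0.707, -0.022, 0.706, 0.022]
wrist_force: [-0.1, 0.2, -1.3]
opening: 0.209
```

```bash
python3 -c "
from h import *
go([.558,-.32,.039],93.6)"
```

```text
t 23.0 pos [ 0.5583 -0.3185  0.0458] F [-0.1  0.2 -1.3] open 0.209 q [-0.7   0.54  1.54  0.    1.06 -2.34]
[[0.002, -0.062, 0.998], [-0.001, 0.998, 0.062], [-1.0, -0.001, 0.002]]
ycur 93.6 rotvec [-0.05  0.09  0.05] shift_now [ 0.0068 -0.0014 -0.0004] shift_turned [ 0.0068 -0.0015 -0.0004] dist 0.007
```

Call:
carry_out --motion '[0,0,0,0.007,0,0,1,0,0,0,0,0,0,1,0,0,0,0,0,0,0.5,0,0,0,0,0,0,0.2,0,0,0,0,0,0,0,0,0,0,0,0,0,0,0,0,0,-0.03,0,0,0,0,0,0,-0.04,0,0,0,0,0,0,-0.04,0,0,0,0,0,0,0,0,0,0]'

```text
time_s: 24.0
eef_pos: [0.5592, -0.3195, 0.1551]
eef_rot: [0.708, -0.023, 0.705, 0.021]
wrist_force: [1.1, -0.8, 0.5]
opening: 0.502
```

```bash
python3 -c "
from h import *
for c in('top','side'):
  snap(c,c+'8');lm(c,'wheel0_mid','hub0_mid','wheel1_mid')
  for t in('hub0_mid','wheel0_mid'):
   for d in ctrl.trace(c,t)[:4]:
      v,u=np.nonzero(d['pixels']); print(c,t,round(d['conf'],2),len(u),(u.min()+u.max())/2,(v.min()+v.max())/2)
im=cv2.imread('pics/top8.png'); cv2.imwrite('pics/c8.png',cv2.resize(im[120:290,160:360],None,fx=3.5,fy=3.5,interpolation=cv2.INTER_CUBIC))
go([.448,.202,.14],93.6)"
```

```text
top wheel0_mid []
top hub0_mid [([0.4154, 0.1903, 0.0183], 0.62), ([0.6658, 0.0943, 0.01], 0.47)]
top wheel1_mid []
top hub0_mid 0.38 99 212.0 245.5
top wheel0_mid 0.42 1486 200.5 151.5
side wheel0_mid [([0.5652, -0.403, 0.0372], 0.68)]
side hub0_mid [([0.4154, 0.1934, 0.0171], 0.61)]
side wheel1_mid [([0.5643, -0.3176, 0.0414], 0.75)]
side hub0_mid 0.48 234 218.5 223.5
side wheel0_mid 0.84 511 455.0 324.5
t 24.6 pos [ 0.5558 -0.3168  0.1474] F [ 0.1 -0.2 -0.4] open 0.497 q [-0.7   0.41  1.5   0.    1.24 -2.34]
[[-0.005, -0.061, 0.998], [0.005, 0.998, 0.061], [-1.0, 0.005, -0.005]]
ycur 93.5 rotvec [-0.11 -0.28 -0.31] shift_now [ 0.0106  0.5244 -0.076 ] shift_turned [ 0.0074  0.5245 -0.075 ] dist 0.53
```

View pics/top8.png

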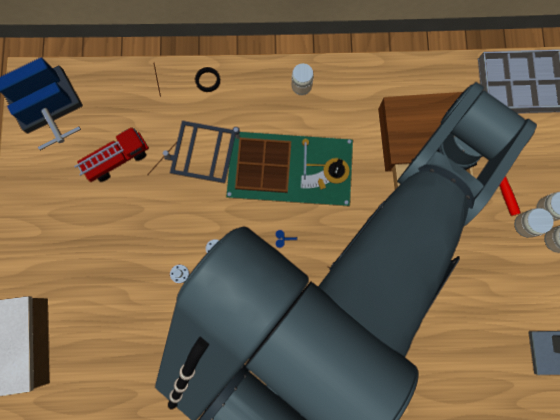

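The knock has happened: one hub now shows at (212,245), about (0.415,0.192). Both wheels are in the drawer. Going to that hub.

Call:
carry_out --motion '[0,0,0,0,0.0495,-0.0105,0,0,0,0,0,0.0495,-0.0105,0,0,0,0,0,0.0495,-0.0105,0,0,0,0,0,0.0495,-0.0105,0,0,0,0,0,0.0495,-0.0105,0,0,0,0,0,0.0495,-0.0105,0,0,0,0,0,0.0495,-0.0105,0,0,0,0,0,0.0495,-0.0105,0,0,0,0,0,0.0495,-0.0105,0,0,0,0,0,0.04,-0.0105,0]'

```text
time_s: 25.6
eef_pos: [0.4239, 0.1566, 0.1493]
eef_rot: [0.707, -0.016, 0.706, 0.019]
wrist_force: [0.3, 0.4, 0.6]
opening: 0.499
```

```bash
python3 -c "
from h import *
for c in('top','side'):
  im=snap(c,c+'9');lm(c,'hub0_mid')
  for t in('hub0_mid',):
   for d in ctrl.trace(c,t)[:4]:
      v,u=np.nonzero(d['pixels']); print(c,t,round(d['conf'],2),len(u),(u.min()+u.max())/2,(v.min()+v.max())/2)
cv2.imwrite('pics/c9.png',cv2.resize(im[140:280,150:320],None,fx=3,fy=3,interpolation=cv2.INTER_CUBIC))
go([.4154,.192,.06],90)"
```

```text
top hub0_mid [([0.4168, 0.1908, 0.0184], 0.62)]
top hub0_mid 0.74 145 214.5 252.0
top hub0_mid 0.6 1344 200.5 151.5
top hub0_mid 0.58 9359 257.5 162.5
side hub0_mid [([0.4138, 0.1949, 0.0165], 0.58)]
side hub0_mid 0.46 229 218.5 223.5
t 25.9 pos [0.4251 0.1538 0.1491] F [ 0.5 -0.9  0. ] open 0.498 q [ 0.08 -0.    1.98  0.    1.16 -1.54]
[[0.001, -0.049, 0.999], [0.003, 0.999, 0.049], [-1.0, 0.003, 0.001]]
ycur 92.8 rotvec [ 2.79  0.05 -0.15] shift_now [ 0.0892  0.0384 -0.0079] shift_turned [ 0.0891  0.0382 -0.0097] dist 0.097
```

View pics/c9.png

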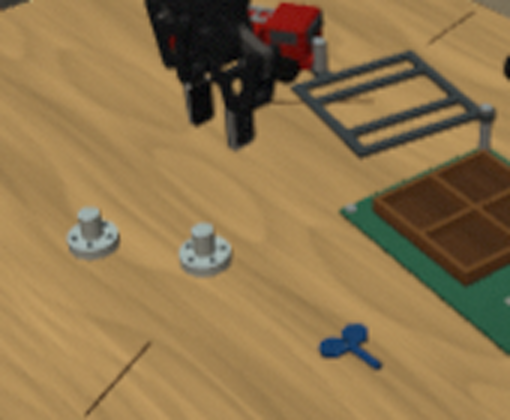

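Both hubs stand at crop (93,240) and (205,250). I'll move over the second one.

Call:
carry_out --motion '[2.8,0,0,0.03,0.0386,-0.0085,0,0,0,0,0,0,0,0,0,0,0,0.03,0,0,0,0,0,0,0,0,0,0,0,0,0,0.025,0,0,0,0,0,0,0,0,0,0]'

```text
time_s: 26.5
eef_pos: [0.4223, 0.1857, 0.0652]
eef_rot: [0.709, 0.006, 0.705, -0.005]
wrist_force: [-0.1, 0.4, -0.6]
opening: 0.496
```

```bash
python3 -c "
from h import *
print(px('side',218.5,223.7,.012),px('side',181,220,.012))
go([.4155,.1925,.017],90)
im=snap('side');cv2.imwrite('pics/c10.png',cv2.resize(im[140:280,150:320],None,fx=3,fy=3,interpolation=cv2.INTER_CUBIC))"
```

```text
[0.41445571 0.18761007 0.012     ] [0.34934941 0.26819734 0.012     ]
t 26.5 pos [0.4223 0.1857 0.0652] F [-0.1  0.4 -0.6] open 0.496 q [ 0.16  0.16  2.02  0.    0.96 -1.4 ]
[[0.007, 0.016, 1.0], [0.002, 1.0, -0.016], [-1.0, 0.002, 0.007]]
ycur 89.1 rotvec [-0.9   0.38 -0.11] shift_now [ 0.0482  0.0066 -0.0072] shift_turned [ 0.0482  0.0068 -0.0068] dist 0.049
```

View pics/c10.png

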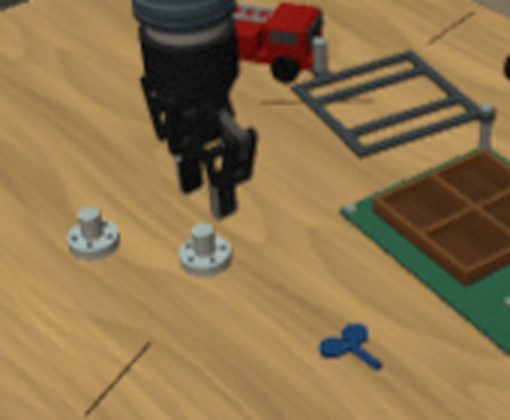

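Fingertip midpoint is (207,201) and the boss top is at (203,229), so only a few millimetres need correcting. Going down.

Call:
carry_out --motion '[0,0.4,0,0.012,0.0063,-0.0075,0,0,0,0,0,0,0,0,0,0.3,0,0.02,0,-0.001,0,0,0,0,0,0,0,0]'

```text
time_s: 26.95
eef_pos: [0.4206, 0.1928, 0.0395]
eef_rot: [0.709, 0.008, 0.705, -0.005]
wrist_force: [-0.7, -0.7, -0.7]
opening: 0.499
```

```bash
python3 -c "
from h import *
go([.4152,.1915,.018],90)"
```

```text
t 26.95 pos [0.4206 0.1928 0.0395] F [-0.7 -0.7 -0.7] open 0.499 q [ 0.17  0.21  2.02  0.    0.9  -1.39]
[[0.007, 0.018, 1.0], [0.004, 1.0, -0.018], [-1.0, 0.004, 0.007]]
ycur 89.0 rotvec [-1.01  0.39 -0.24] shift_now [ 0.0215 -0.0015 -0.0055] shift_turned [ 0.0215 -0.0013 -0.0054] dist 0.022
```

Call:
carry_out --motion '[0,0.4,0,0.012,-0.001,-0.006,0,0,0,0,0,0,0,0,0,0.3,0,0.012,0,-0.003,0,0,0,0,0,0,0,0]'

```text
time_s: 27.35
eef_pos: [0.4127, 0.1926, 0.0164]
eef_rot: [0.706, 0.008, 0.708, -0.004]
wrist_force: [-0.1, 0.3, -0.3]
opening: 0.495
```

```bash
python3 -c "
from h import *
go([.4152,.1915,.018],90)"
```

```text
t 27.35 pos [0.4127 0.1926 0.0164] F [-0.1  0.3 -0.3] open 0.495 q [ 0.17  0.25  2.04  0.01  0.85 -1.39]
[[-0.002, 0.017, 1.0], [0.005, 1.0, -0.017], [-1.0, 0.005, -0.002]]
ycur 89.0 rotvec [-0.96 -0.14 -0.28] shift_now [-0.0016 -0.001   0.0025] shift_turned [-0.0016 -0.0011  0.0025] dist 0.003
```

Grip, lift, and turn to the rig's angle.

Call:
carry_out --motion '[0,0,0,0,0,0.002,0.4,0,0,0,0,0,0,1,0,0,0,0,0,0,1,0,0,0,0,0,0,1,0,0,0,0,0,0,1,0,0,0,-0.025,0,0,1,0,0,0,-0.045,0,0,1,0,0,0,-0.03,0,0,1,3,0,0,0,0,0,1,0,0,0,0,0,0,1]'

```text
time_s: 28.35
eef_pos: [0.4143, 0.1918, 0.1198]
eef_rot: [0.705, 0.026, 0.708, -0.023]
wrist_force: [0.3, 0.3, -0.6]
opening: 0.207
```

```bash
python3 -c "
from h import *
go([.599,.1018,.12],85.8)"
```

```text
t 28.35 pos [0.4143 0.1918 0.1198] F [ 0.3  0.3 -0.6] open 0.207 q [ 0.17  0.06  1.99  0.01  1.1  -1.33]
[[-0.005, 0.07, 0.998], [0.005, 0.998, -0.07], [-1.0, 0.004, -0.005]]
ycur 86.0 rotvec [ 0.16 -0.29 -0.24] shift_now [-0.0014 -0.0768  0.1906] shift_turned [-0.0002 -0.0762  0.1908] dist 0.205
```

Call:
carry_out --motion '[0,-0.3,-0.2,0,-0.0155,0.0375,1,0,0,0,0,-0.0155,0.0375,1,0,0,0,0,-0.0155,0.0375,1,0,0,0,0,-0.0155,0.0375,1,0,0,0,0,-0.01,0.0375,1,0,0,0,0,0,0,1]'

```text
time_s: 28.95
eef_pos: [0.5994, 0.1046, 0.1142]
eef_rot: [0.705, 0.021, 0.709, -0.021]
wrist_force: [-0.5, -0.3, -0.6]
opening: 0.207
```

```bash
python3 -c "
from h import *
go([.598,.102,.06],85.8)"
```

```text
t 28.95 pos [0.5994 0.1046 0.1142] F [-0.5 -0.3 -0.6] open 0.207 q [-0.02  0.38  1.61  0.    1.16 -1.53]
[[-0.006, 0.059, 0.998], [0.001, 0.998, -0.059], [-1.0, 0.0, -0.006]]
ycur 86.6 rotvec [ 0.8  -0.33 -0.01] shift_now [ 0.0542 -0.0027 -0.0009] shift_turned [ 0.0542 -0.0027 -0.0012] dist 0.054
```

Call:
carry_out --motion '[0.8,0,0,0.03,-0.0027,-0.002,1,0,0,0,0,0,0,1,0,0.2,0,0.025,0,-0.003,1,0,0,0,0,0,0,1]'

```text
time_s: 29.35
eef_pos: [0.5914, 0.1024, 0.0559]
eef_rot: [0.701, 0.025, 0.712, -0.025]
wrist_force: [-0.4, -0.2, -0.9]
opening: 0.208
```

```bash
python3 -c "
from h import *
go([.598,.102,.028],85.8)"
```

```text
t 29.35 pos [0.5914 0.1024 0.0559] F [-0.4 -0.2 -0.9] open 0.208 q [-0.03  0.45  1.64  0.    1.06 -1.53]
[[-0.016, 0.071, 0.997], [0.002, 0.998, -0.07], [-1.0, 0.0, -0.016]]
ycur 86.0 rotvec [ 0.16 -0.9  -0.02] shift_now [0.0278 0.0001 0.0071] shift_turned [0.0279 0.0001 0.0066] dist 0.029
```

Call:
carry_out --motion '[0,-0.9,0,0.008,0,0.0065,1,0,0,0,0,0,0,1,0,0,0,0.014,0,0,1,0,0,0,0,0,0,1]'

```text
time_s: 29.75
eef_pos: [0.6004, 0.1031, 0.0369]
eef_rot: [0.709, 0.024, 0.704, -0.024]
wrist_force: [-0.8, -0.0, -0.9]
opening: 0.204
```

```bash
python3 -c "
from h import *
go([.598,.102,.028],85.8)"
```

```text
t 29.75 pos [0.6004 0.1031 0.0369] F [-0.8 -0.  -0.9] open 0.204 q [-0.02  0.49  1.64  0.    1.01 -1.53]
[[0.007, 0.068, 0.998], [0.0, 0.998, -0.068], [-1.0, 0.001, 0.007]]
ycur 86.1 rotvec [ 0.32  0.39 -0.05] shift_now [ 0.0089 -0.0012 -0.0024] shift_turned [ 0.0089 -0.0012 -0.0023] dist 0.009
```

Call:
carry_out --motion '[0,0.4,0,0.009,-0.001,-0.0035,1,0,0,0,0,0,0,1,0,0,0,0.0015,0,-0.0005,1,0,0,0,0,0,0,1]'

```text
time_s: 30.15
eef_pos: [0.5975, 0.1022, 0.0268]
eef_rot: [0.707, 0.024, 0.706, -0.024]
wrist_force: [-0.8, 0.9, -1.1]
opening: 0.211
```

```bash
python3 -c "
from h import *
go([.598,.102,.0265],85.8)"
```

```text
t 30.15 pos [0.5975 0.1022 0.0268] F [-0.8  0.9 -1.1] open 0.211 q [-0.03  0.5   1.65  0.    0.99 -1.53]
[[0.002, 0.067, 0.998], [0.001, 0.998, -0.067], [-1.0, 0.001, 0.002]]
ycur 86.1 rotvec [ 0.33  0.12 -0.05] shift_now [ 0.0003 -0.0002  0.0005] shift_turned [ 0.0003 -0.0002  0.0005] dist 0.001
```

Call:
carry_out --motion '[0,0,0,0,0,0,0.5,0,0,0,0,0,0,0.2,0,0,0,0,0,0,0,0,0,0,0,0,0,0,0,0,0,-0.03,0,0,0,0,0,0,-0.04,0,0,0,0,0,0,-0.03,0,0,0,0,0,0,0,0,0,0]'

```text
time_s: 30.95
eef_pos: [0.5962, 0.1021, 0.1291]
eef_rot: [0.706, 0.024, 0.707, -0.024]
wrist_force: [0.7, 0.6, 0.2]
opening: 0.499
```

```bash
python3 -c "
from h import *
snap('side','s11');lm('side','hub0_mid','hub1_mid','pocket0',f='landmark_of')
go([.3555,.279,.12],85.8)"
```

```text
side hub0_mid [([0.5991, 0.1029, 0.0244], 0.65)]
side hub1_mid []
side pocket0 [([0.6644, 0.0994, 0.008], 0.83), ([0.658, 0.0362, 0.0098], 0.82), ([0.5942, 0.0422, 0.0124], 0.69)]
t 31.15 pos [0.5922 0.1022 0.1229] F [-0.4 -0.4 -0. ] open 0.498 q [-0.03  0.36  1.62  0.    1.18 -1.53]
[[-0.012, 0.068, 0.998], [0.001, 0.998, -0.068], [-1.0, 0.0, -0.012]]
ycur 86.1 rotvec [ 0.32 -0.66 -0.02] shift_now [ 0.0058  0.1604 -0.2481] shift_turned [ 0.0029  0.159  -0.249 ] dist 0.295
```

Call:
carry_out --motion '[0,-0.6,0,0,0.0225,-0.035,0,0,0,0,0,0.0225,-0.035,0,0,0,0,0,0.0225,-0.035,0,0,0,0,0,0.0225,-0.035,0,0,0,0,0,0.0225,-0.035,0,0,0,0,0,0.0225,-0.035,0,0,0,0,0,0.02,-0.03,0,0,0,0,0,0,0,0]'

```text
time_s: 31.95
eef_pos: [0.3468, 0.2747, 0.1108]
eef_rot: [0.698, 0.024, 0.715, -0.028]
wrist_force: [-0.2, -0.9, 0.8]
opening: 0.499
```

```bash
python3 -c "
from h import *
im=snap('side');lm('side','hub0_mid','hub1_mid','wheel0_mid')
cv2.imwrite('pics/c12.png',cv2.resize(im[140:280,150:320],None,fx=3,fy=3,interpolation=cv2.INTER_CUBIC))
go([.3555,.279,.06],85.8)"
```

```text
side hub0_mid [([0.5979, 0.1034, 0.0252], 0.57)]
side hub1_mid []
side wheel0_mid [([0.5623, -0.4042, 0.0381], 0.66)]
t 32.15 pos [0.3521 0.2731 0.1122] F [ 0.9 -0.7  0.1] open 0.5 q [ 0.39  0.05  2.01  0.    1.09 -1.11]
[[-0.019, 0.077, 0.997], [-0.004, 0.997, -0.077], [-1.0, -0.006, -0.019]]
ycur 85.6 rotvec [-0.22 -1.08  0.33] shift_now [0.0521 0.0065 0.0039] shift_turned [0.0522 0.0061 0.003 ] dist 0.053
```

View pics/c12.png

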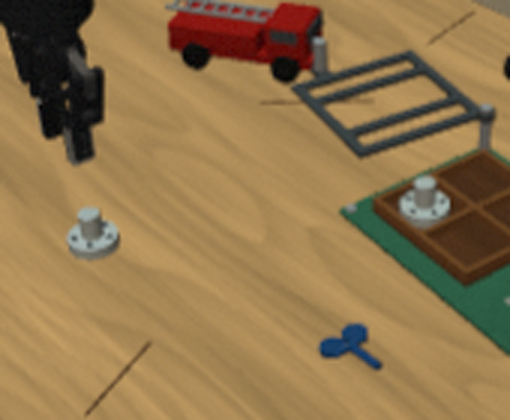

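The placed hub stands in the left near pocket at crop (425,200), and the last hub is at (93,240). I'll check the alignment by projection.

```bash
python3 -c "
from h import *
print('tip now',px('side',172,189,.118),'true .352 .273'); print('tip before',px('side',219,207,.070),'true .4223 .1857')
print('boss hub2',px('side',180,210.7,.036)); print('boss hub1 then',px('side',217.7,216.3,.036),'true ~.414,.192')
print(px('top',179.4,273.7,.012))"
```

```text
tip now [0.34003856 0.26583919 0.118     ] true .352 .273
tip before [0.41724596 0.18016794 0.07      ] true .4223 .1857
boss hub2 [0.35512062 0.27596324 0.036     ]
boss hub1 then [0.41524185 0.18848975 0.036     ] true ~.414,.192
[0.35463684 0.27807579 0.012     ]
```

Call:
carry_out --motion '[0,-1,0.3,0.02,0.004,0.002,0,0,0,0,0,0,0,0,0,0,0,0.022,0,0,0,0,0,0,0,0,0,0]'

```text
time_s: 32.55
eef_pos: [0.359, 0.2745, 0.0702]
eef_rot: [0.707, 0.029, 0.706, -0.03]
wrist_force: [-0.7, -0.1, -0.6]
opening: 0.504
```

```bash
python3 -c "
from h import *
im=snap('side')
cv2.imwrite('pics/c13.png',cv2.resize(im[150:240,150:250],None,fx=5,fy=5,interpolation=cv2.INTER_CUBIC))
go([.354,.276,.017],85.8)"
```

```text
t 32.6 pos [0.3607 0.2752 0.072 ] F [1.1 0.4 0.9] open 0.502 q [ 0.39  0.13  2.03 -0.    0.98 -1.1 ]
[[0.004, 0.083, 0.997], [0.001, 0.997, -0.083], [-1.0, 0.001, 0.004]]
ycur 85.2 rotvec [-0.58  0.2  -0.06] shift_now [ 0.055   0.0002 -0.007 ] shift_turned [ 0.055   0.0003 -0.0068] dist 0.055
```

View pics/c13.png

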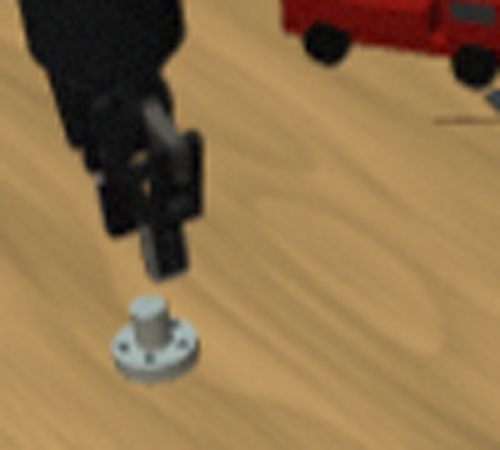

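The tips at crop (143,253) are over the boss at (150,303) to within a few mm. Going down.

Call:
carry_out --motion '[0,0.2,0,0.016,0.001,-0.005,0,0,0,0,0,0,0,0,0,0.3,0,0.016,0,-0.001,0,0,0,0,0,0,0,0]'

```text
time_s: 33.0
eef_pos: [0.3604, 0.2772, 0.0451]
eef_rot: [0.707, 0.032, 0.706, -0.029]
wrist_force: [-0.6, -0.7, -0.4]
opening: 0.502
```

```bash
python3 -c "
from h import *
go([.3555,.277,.0175],85.8)"
```

```text
t 33.0 pos [0.3604 0.2772 0.0451] F [-0.6 -0.7 -0.4] open 0.502 q [ 0.39  0.19  2.04  0.    0.92 -1.1 ]
[[0.001, 0.086, 0.996], [0.004, 0.996, -0.086], [-1.0, 0.004, 0.001]]
ycur 85.1 rotvec [-0.73  0.05 -0.23] shift_now [ 0.0276 -0.0008 -0.0049] shift_turned [ 0.0276 -0.0006 -0.0049] dist 0.028
```

Call:
carry_out --motion '[0,0.3,0,0.015,-0.001,-0.005,0,0,0,0,0,0,0,0,0,0.2,0,0.014,0,-0.002,0,0,0,0,0,0,0,0]'

```text
time_s: 33.4
eef_pos: [0.3585, 0.2784, 0.0209]
eef_rot: [0.707, 0.033, 0.706, -0.028]
wrist_force: [-0.7, 0.1, 0.8]
opening: 0.501
```

```bash
python3 -c "
from h import *
go([.3555,.277,.0175],85.8)"
```

```text
t 33.4 pos [0.3585 0.2784 0.0209] F [-0.7  0.1  0.8] open 0.501 q [ 0.39  0.23  2.05  0.01  0.86 -1.1 ]
[[0.001, 0.086, 0.996], [0.008, 0.996, -0.086], [-1.0, 0.008, -0.0]]
ycur 85.0 rotvec [-0.75 -0.   -0.44] shift_now [ 0.0034 -0.0017 -0.0029] shift_turned [ 0.0034 -0.0017 -0.0029] dist 0.005
```

Call:
carry_out --motion '[0,0,-0.4,0.0045,-0.0015,-0.003,0,0,0,0,0,0,0,0,0,0,0,0,0,0,0.4,0,0,0,0,0,0,1,0,0,0,0,0,0,1,0,0,0,0,0,0,1,0,0,0,0,0,0,1]'

```text
time_s: 34.1
eef_pos: [0.3564, 0.2777, 0.0175]
eef_rot: [0.707, 0.031, 0.706, -0.03]
wrist_force: [-0.3, -0.5, -1.6]
opening: 0.208
```

Call:
carry_out --motion '[0,0,0,-0.025,0,0,1,0,0,0,-0.045,0,0,1,0,0,0,-0.03,0,0,1,0,0,0,0,0,0,1]'

```text
time_s: 34.5
eef_pos: [0.3545, 0.2768, 0.1191]
eef_rot: [0.705, 0.03, 0.708, -0.031]
wrist_force: [0.8, 1.0, -1.6]
opening: 0.205
```

```bash
python3 -c "
from h import *
go([.594,.0375,.125],85.8)"
```

```text
t 34.5 pos [0.3545 0.2768 0.1191] F [ 0.8  1.  -1.6] open 0.205 q [ 0.4   0.04  2.01  0.    1.09 -1.09]
[[-0.003, 0.086, 0.996], [-0.001, 0.996, -0.086], [-1.0, -0.002, -0.003]]
ycur 85.1 rotvec [-0.75 -0.17  0.09] shift_now [-0.0063 -0.2177  0.2592] shift_turned [-0.0059 -0.2211  0.2564] dist 0.339
```

Call:
carry_out --motion '[0,0,0,-0.005,-0.031,0.037,1,0,0,0,0,-0.031,0.037,1,0,0,0,0,-0.031,0.037,1,0,0,0,0,-0.031,0.037,1,0,0,0,0,-0.031,0.037,1,0,0,0,0,-0.031,0.037,1,0,0,0,0,-0.025,0.033,1,0,0,0,0,0,0,1]'

```text
time_s: 35.3
eef_pos: [0.5954, 0.0372, 0.1151]
eef_rot: [0.704, 0.028, 0.709, -0.028]
wrist_force: [-0.2, 0.5, -1.3]
opening: 0.207
```

```bash
python3 -c "
from h import *
go([.594,.0375,.06],85.8)"
```

```text
t 35.3 pos [0.5954 0.0372 0.1151] F [-0.2  0.5 -1.3] open 0.207 q [-0.14  0.36  1.64 -0.    1.15 -1.63]
[[-0.008, 0.08, 0.997], [-0.0, 0.997, -0.08], [-1.0, -0.001, -0.008]]
ycur 85.4 rotvec [-0.38 -0.44  0.04] shift_now [ 0.0551  0.0002 -0.001 ] shift_turned [ 0.0551  0.0002 -0.0014] dist 0.055
```

Call:
carry_out --motion '[-0.3,-0.4,0,0.03,0,0,1,0,0,0,0,0,0,1,0,0.2,0,0.023,0,-0.003,1,0,0,0,0,0,0,1]'

```text
time_s: 35.7
eef_pos: [0.589, 0.0376, 0.0573]
eef_rot: [0.702, 0.028, 0.711, -0.027]
wrist_force: [-0.8, 0.1, -1.7]
opening: 0.206
```

```bash
python3 -c "
from h import *
go([.594,.0375,.0285],85.8)"
```

```text
t 35.7 pos [0.589  0.0376 0.0573] F [-0.8  0.1 -1.7] open 0.206 q [-0.14  0.43  1.67 -0.    1.05 -1.63]
[[-0.012, 0.077, 0.997], [0.001, 0.997, -0.077], [-1.0, 0.0, -0.012]]
ycur 85.6 rotvec [-0.22 -0.67 -0.02] shift_now [0.0288 0.0003 0.0054] shift_turned [0.0288 0.0003 0.005 ] dist 0.029
```

Call:
carry_out --motion '[0,-0.7,0,0.008,0,0.005,1,0,0,0,0,0,0,1,0,0,0,0.014,0,-0.002,1,0,0,0,0,0,0,1]'

```text
time_s: 36.1
eef_pos: [0.5938, 0.0388, 0.0375]
eef_rot: [0.709, 0.027, 0.704, -0.026]
wrist_force: [-0.9, 0.6, -0.9]
opening: 0.21
```

```bash
python3 -c "
from h import *
go([.594,.0375,.028],85.8)"
```

```text
t 36.1 pos [0.5938 0.0388 0.0375] F [-0.9  0.6 -0.9] open 0.21 q [-0.13  0.46  1.68  0.    0.99 -1.63]
[[0.006, 0.075, 0.997], [-0.0, 0.997, -0.075], [-1.0, 0.0, 0.006]]
ycur 85.7 rotvec [-0.1   0.35 -0.02] shift_now [ 0.0095 -0.0013  0.0002] shift_turned [ 0.0095 -0.0013  0.0003] dist 0.01
```

Call:
carry_out --motion '[0,0.4,0,0.0095,-0.001,-0.001,1,0,0,0,0,0,0,1,0,0,0,0.0015,0,0,1,0,0,0,0,0,0,1]'

```text
time_s: 36.5
eef_pos: [0.5946, 0.0376, 0.0275]
eef_rot: [0.707, 0.026, 0.706, -0.026]
wrist_force: [0.7, 0.1, -1.5]
opening: 0.207
```

```bash
python3 -c "
from h import *
go([.594,.0375,.0275],85.8)"
```

```text
t 36.5 pos [0.5946 0.0376 0.0275] F [ 0.7  0.1 -1.5] open 0.207 q [-0.14  0.48  1.68  0.    0.98 -1.63]
[[0.002, 0.075, 0.997], [-0.0, 0.997, -0.075], [-1.0, 0.0, 0.002]]
ycur 85.7 rotvec [-0.09  0.13 -0.  ] shift_now [ 0.     -0.0002 -0.0006] shift_turned [ 0.     -0.0002 -0.0006] dist 0.001
```

Call:
carry_out --motion '[0,0,0,0,0,0,0.5,0,0,0,0,0,0,0.2,0,0,0,0,0,0,0,0,0,0,0,0,0,0,0,0,0,-0.03,0,0,0,0,0,0,-0.045,0,0,0,0,0,0,-0.045,0,0,0.3,0,0,0,-0.02,0,0,0.3,0,0,0,0,0,0,0.3]'

```text
time_s: 37.4
eef_pos: [0.5929, 0.0377, 0.1706]
eef_rot: [0.706, 0.027, 0.707, -0.026]
wrist_force: [0.1, -0.0, 0.8]
opening: 0.354
```

Call:
carry_out --motion '[8.1,0,0,0,0,0,0.3,8.1,0,0,0,0,0,0.3,8.1,0,0,0,0,0,0.3,8.1,0,0,0,0,0,0.3,8.1,0,0,0,0,0,0.3,8.1,0,0,0,0,0,0.3,8.1,0,0,0,0,0,0.3,8.1,0,0,0,0,0,0.3,0,0,0,0,0,0,0.3]'

```text
time_s: 38.3
eef_pos: [0.5863, 0.0384, 0.156]
eef_rot: [0.567, 0.411, 0.579, -0.417]
wrist_force: [-0.3, -0.4, 1.6]
opening: 0.348
```

```bash
python3 -c "
from h import *
for c in('side','top'):
  snap(c,c+'14');lm(c,'gate_handle','hub0_mid','hub1_mid','pocket0','drawer_mid','wheel0_mid','wheel1_mid')
go([.644,.305,.15],21.4)"
```

```text
side gate_handle [([0.6436, 0.3067, 0.0696], 0.93)]
side hub0_mid [([0.599, 0.1038, 0.0257], 0.5)]
side hub1_mid [([0.5975, 0.1029, 0.0104], 0.57), ([0.7111, 0.1356, 0.0533], 0.35)]
side pocket0 [([0.6583, 0.0373, 0.008], 0.88), ([0.6655, 0.0997, 0.0109], 0.84), ([0.5978, 0.1037, 0.0098], 0.73), ([0.5922, 0.0397, 0.0111], 0.69)]
side drawer_mid [([0.5618, -0.3628, 0.016], 0.67)]
side wheel0_mid [([0.5644, -0.4061, 0.0382], 0.93)]
side wheel1_mid [([0.5623, -0.3184, 0.0404], 0.73), ([0.5945, 0.0375, 0.0241], 0.62)]
top gate_handle [([0.6436, 0.3056, 0.0734], 0.61), ([0.6549, 0.4466, -0.0016], 0.54)]
top hub0_mid []
top hub1_mid []
top pocket0 [([0.6639, 0.0951, 0.0099], 0.92), ([0.5968, 0.037, 0.0095], 0.9), ([0.6584, 0.0277, 0.0121], 0.74), ([0.5987, 0.1049, 0.0069], 0.67)]
top drawer_mid [([0.561, -0.3622, 0.0168], 0.69)]
top wheel0_mid [([0.5663, -0.4054, 0.043], 0.55)]
top wheel1_mid [([0.358, -0.2875, 0.0015], 0.63), ([0.5616, -0.3199, 0.0431], 0.62)]
t 39.1 pos [0.5873 0.0382 0.158 ] F [-0.3  0.3  1.3] open 0.346 q [-0.14  0.29  1.62  0.    1.24 -0.46]
[[-0.016, 0.949, 0.315], [0.002, 0.315, -0.949], [-1.0, -0.014, -0.007]]
ycur 18.4 rotvec [-3.03 -0.44  0.81] shift_now [ 0.0077  0.138  -0.2352] shift_turned [ 0.008   0.1501 -0.2277] dist 0.273
```

Hubs and wheels check out. Now the gate handle at (0.6436,0.306).

Call:
carry_out --motion '[-3,-0.4,0.8,0,0,0,0.3,0,0,0,0,0.0245,-0.037,0.3,0,0,0,0,0.0245,-0.037,0.3,0,0,0,0,0.0245,-0.037,0.3,0,0,0,0,0.0245,-0.037,0.3,0,0,0,0,0.0245,-0.037,0.3,0,0,0,0,0.02,-0.035,0.3,0,0,0,0,0,0,0.3]'

```text
time_s: 39.9
eef_pos: [0.6427, 0.3025, 0.1582]
eef_rot: [0.584, 0.4, 0.583, -0.399]
wrist_force: [0.3, -1.2, 0.5]
opening: 0.345
```

```bash
python3 -c "
from h import *
go([.6436,.306,.11],21.4)"
```

```text
t 39.9 pos [0.6427 0.3025 0.1582] F [ 0.3 -1.2  0.5] open 0.345 q [ 0.27  0.54  1.29 -0.    1.31 -0.1 ]
[[0.002, 0.932, 0.361], [0.001, 0.361, -0.932], [-1.0, 0.002, 0.0]]
ycur 21.2 rotvec [-0.22  0.02 -0.14] shift_now [ 0.0482  0.002  -0.003 ] shift_turned [ 0.0482  0.0021 -0.0029] dist 0.048
```

Call:
carry_out --motion '[0,0,0,0.025,0.002,-0.003,0.3,0,0,0,0,0,0,0.3,0,0,0,0.022,0,0,0.3,0,0,0,0,0,0,0.3]'

```text
time_s: 40.3
eef_pos: [0.6436, 0.3067, 0.1113]
eef_rot: [0.585, 0.399, 0.583, -0.398]
wrist_force: [-0.1, 0.6, -1.4]
opening: 0.35
```

```bash
python3 -c "
from h import *
go([.6436,.306,.07],21.4)"
```

```text
t 40.3 pos [0.6436 0.3067 0.1113] F [-0.1  0.6 -1.4] open 0.35 q [ 0.28  0.59  1.31 -0.    1.24 -0.09]
[[0.003, 0.931, 0.364], [-0.0, 0.364, -0.931], [-1.0, 0.003, 0.001]]
ycur 21.3 rotvec [-0.05  0.08 -0.14] shift_now [ 0.0413 -0.0004  0.0006] shift_turned [ 0.0413 -0.0003  0.0006] dist 0.041
```

Call:
carry_out --motion '[0,0,0,0.02,0,0,0.3,0,0,0,0,0,0,0.3,0,0.3,0,0.02,0,-0.001,0.3,0,0,0,0,0,0,0.3]'

```text
time_s: 40.7
eef_pos: [0.6468, 0.3057, 0.0768]
eef_rot: [0.584, 0.403, 0.583, -0.396]
wrist_force: [-1.4, -0.1, -1.8]
opening: 0.348
```

```bash
python3 -c "
from h import *
gate();go([.6436,.306,.07],21.4)"
```

```text
t 40.7 pos [0.6468 0.3057 0.0768] F [-1.4 -0.1 -1.8] open 0.348 q [ 0.27  0.63  1.33  0.    1.18 -0.1 ]
[[0.007, 0.932, 0.361], [0.006, 0.361, -0.932], [-1.0, 0.009, -0.003]]
radius 0.1828 angle 110.55509210377173 yang 21.18770664356828 want 20.555092103771727
z corr (+ = inward) 0.0007894416148157002
t 40.7 pos [0.6468 0.3057 0.0768] F [-1.4 -0.1 -1.8] open 0.348 q [ 0.27  0.63  1.33  0.    1.18 -0.1 ]
[[0.007, 0.932, 0.361], [0.006, 0.361, -0.932], [-1.0, 0.009, -0.003]]
ycur 21.2 rotvec [-0.21 -0.17 -0.5 ] shift_now [ 0.0067 -0.0029 -0.0015] shift_turned [ 0.0068 -0.0029 -0.0015] dist 0.008
```

Call:
carry_out --motion '[0,0,-0.5,0.008,-0.002,0,0.3,0,0,0,0,0,0,0.3,-6,0,0,0,-0.019,0.001,0.3,-6,0,0,0,-0.019,0.001,0.3,-6,0,0,0,-0.019,0.001,0.3,-6,0,0,0,-0.019,0.001,0.3,-6,0,0,0,-0.019,0.001,0.3,-6,0,0,0,-0.019,0.001,0.3,0,0,0,0,0,0,0.3]'

```text
time_s: 41.6
eef_pos: [0.5598, 0.2327, 0.0735]
eef_rot: [0.683, 0.194, 0.679, -0.188]
wrist_force: [0.8, 0.3, -0.2]
opening: 0.349
```

```bash
python3 -c "
from h import *
gate();go([.6436,.306,.07])"
```

```text
t 41.6 pos [0.5598 0.2327 0.0735] F [ 0.8  0.3 -0.2] open 0.349 q [ 0.2   0.42  1.64  0.    1.06 -0.83]
[[0.008, 0.52, 0.854], [0.006, 0.854, -0.52], [-1.0, 0.009, 0.004]]
radius 0.1803 angle 147.00040609325544 yang 58.67536753539831 want 57.000406093255435
z corr (+ = inward) -0.0016644905191876558
t 41.6 pos [0.5598 0.2327 0.0735] F [ 0.8  0.3 -0.2] open 0.349 q [ 0.2   0.42  1.64  0.    1.06 -0.83]
[[0.008, 0.52, 0.854], [0.006, 0.854, -0.52], [-1.0, 0.009, 0.004]]
ycur 58.7 rotvec [-0.    0.24 -0.52] shift_now [0.0046 0.1062 0.0335] shift_turned [0.0035 0.1062 0.0335] dist 0.111
```

Call:
carry_out --motion '[0,0.2,-0.5,0.005,0,-0.0015,0.3,-6,0,0,0,-0.019,0.001,0.3,-6,0,0,0,-0.019,0.001,0.3,-6,0,0,0,-0.019,0.001,0.3,-6,0,0,0,-0.019,0.001,0.3,-6,0,0,0,-0.019,0.001,0.3,-6,0,0,0,-0.019,0.001,0.3,-6,0,0,0,-0.019,0.001,0.3,0,0,0,0,0,0,0.3]'

```text
time_s: 42.5
eef_pos: [0.542, 0.1086, 0.0698]
eef_rot: [0.706, -0.07, 0.701, 0.071]
wrist_force: [0.3, 0.5, -0.2]
opening: 0.351
```

```bash
python3 -c "
from h import *
gate();go([.6436,.306,.07]);snap('side');lm('side','gate_handle','gate_hinge')"
```

```text
t 42.5 pos [0.542  0.1086 0.0698] F [ 0.3  0.5 -0.2] open 0.351 q [-0.02  0.33  1.79  0.    1.02 -1.79]
[[0.007, -0.198, 0.98], [0.002, 0.98, 0.198], [-1.0, 0.001, 0.007]]
radius 0.171 angle 188.7129112366352 yang 101.40599915395799 want 98.7129112366352
z corr (+ = inward) -0.011036350043119342
t 42.5 pos [0.542  0.1086 0.0698] F [ 0.3  0.5 -0.2] open 0.351 q [-0.02  0.33  1.79  0.    1.02 -1.79]
[[0.007, -0.198, 0.98], [0.002, 0.98, 0.198], [-1.0, 0.001, 0.007]]
ycur 101.4 rotvec [-0.    0.4  -0.06] shift_now [0.001  0.1734 0.1386] shift_turned [-0.0002  0.1734  0.1386] dist 0.222
side gate_handle [([0.5306, 0.1051, 0.0732], 0.61)]
side gate_hinge [([0.7128, 0.1358, 0.0528], 0.96), ([0.5938, 0.0429, 0.0101], 0.7)]
```

Call:
carry_out --motion '[0,0.4,0,0,0,-0.01,0.3,0,0,0,0,0,0,0.3,-5,0,0,0,-0.019,0.0005,0.3,-5,0,0,0,-0.019,0.0005,0.3,0,0,0,0,0,0,0.3]'

```text
time_s: 43.15
eef_pos: [0.5396, 0.0755, 0.0693]
eef_rot: [0.694, -0.132, 0.695, 0.134]
wrist_force: [-0.8, 0.7, 0.4]
opening: 0.35
```

```bash
python3 -c "
from h import *
gate();go([.6436,.306,.07]);snap('side');lm('side','gate_handle')"
```

```text
t 43.15 pos [0.5396 0.0755 0.0693] F [-0.8  0.7  0.4] open 0.35 q [-0.08  0.32  1.8   0.    1.03 -2.03]
[[-0.002, -0.369, 0.929], [0.003, 0.929, 0.369], [-1.0, 0.003, -0.001]]
radius 0.1812 angle 198.99767862082524 yang 111.67859139888225 want 108.99767862082524
z corr (+ = inward) -0.0007539400389190432
t 43.15 pos [0.5396 0.0755 0.0693] F [-0.8  0.7  0.4] open 0.35 q [-0.08  0.32  1.8   0.    1.03 -2.03]
[[-0.002, -0.369, 0.929], [0.003, 0.929, 0.369], [-1.0, 0.003, -0.001]]
ycur 111.7 rotvec [ 0.   -0.07 -0.19] shift_now [-0.0003  0.1758  0.1818] shift_turned [-0.0007  0.1758  0.1818] dist 0.253
side gate_handle [([0.5393, 0.0793, 0.0711], 0.68), ([0.6007, 0.102, 0.0126], 0.62)]
```

Call:
carry_out --motion '[-2,0,0,0,-0.009,0,0.3,-2,0,0,0,-0.009,0.0005,0.3,0,0,0,0,0,0,0.3,-1,0,0,0,-0.006,0,0.3,0,0,0,0,0,0,0.3]'

```text
time_s: 43.75
eef_pos: [0.5469, 0.0592, 0.0686]
eef_rot: [0.687, -0.159, 0.69, 0.164]
wrist_force: [0.5, 0.3, 0.8]
opening: 0.351
```

```bash
python3 -c "
from h import *
gate();go([.6436,.306,.07])"
```

```text
t 43.75 pos [0.5469 0.0592 0.0686] F [0.5 0.3 0.8] open 0.351 q [-0.11  0.33  1.78  0.    1.03 -2.14]
[[-0.006, -0.445, 0.896], [0.005, 0.896, 0.445], [-1.0, 0.007, -0.003]]
radius 0.1806 angle 204.65187686705485 yang 116.40299426617604 want 114.65187686705485
z corr (+ = inward) -0.001433245206268835
t 43.75 pos [0.5469 0.0592 0.0686] F [0.5 0.3 0.8] open 0.351 q [-0.11  0.33  1.78  0.    1.03 -2.14]
[[-0.006, -0.445, 0.896], [0.005, 0.896, 0.445], [-1.0, 0.007, -0.003]]
ycur 116.4 rotvec [ 0.   -0.16 -0.39] shift_now [-0.0008  0.1781  0.1964] shift_turned [-0.0014  0.1781  0.1964] dist 0.265
```

Keep nudging until the stop is felt.

Call:
carry_out --motion '[0,0,0,0,-0.006,0,0.3,0,0,0,0,0,0,0.3,0,0,0,0,-0.006,0,0.3,0,0,0,0,0,0,0.3]'

```text
time_s: 44.15
eef_pos: [0.5522, 0.0485, 0.0684]
eef_rot: [0.687, -0.159, 0.69, 0.163]
wrist_force: [0.7, 0.6, -0.5]
opening: 0.351
```

```bash
python3 -c "
from h import *
gate()"
```

```text
t 44.15 pos [0.5522 0.0485 0.0684] F [ 0.7  0.6 -0.5] open 0.351 q [-0.13  0.34  1.77  0.01  1.03 -2.16]
[[-0.006, -0.444, 0.896], [0.005, 0.896, 0.444], [-1.0, 0.007, -0.003]]
radius 0.1806 angle 208.4491703513395 yang 116.33915902896938 want 118.44917035133949
z corr (+ = inward) -0.0014404817506170342
```

```bash
python3 -c "
from h import *
im=snap('side');lm('side','gate_handle');snap('top');lm('top','gate_handle','gate_hinge')
cv2.imwrite('pics/c15.png',cv2.resize(im[150:270,240:400],None,fx=4,fy=4,interpolation=cv2.INTER_CUBIC))"
```

```text
side gate_handle [([0.5474, 0.0572, 0.0707], 0.74)]
top gate_handle []
top gate_hinge []
```

View pics/c15.png

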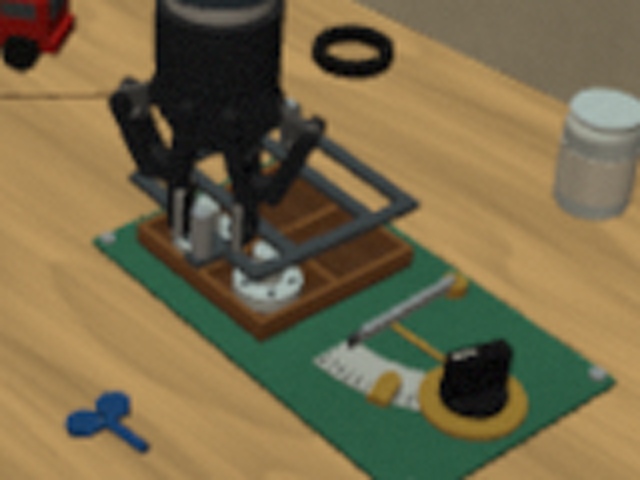

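The post sits against the pushing finger, about where it stood at the start. One more nudge should find the stop.

Call:
carry_out --motion '[0,0,0,0,-0.004,0,0.3,0,0,0,0,0,0,0.3]'

```text
time_s: 44.6
eef_pos: [0.5535, 0.0456, 0.0682]
eef_rot: [0.687, -0.159, 0.69, 0.164]
wrist_force: [0.0, 0.7, 0.8]
opening: 0.351
```

Call:
carry_out --motion '[0,0,0,0,-0.005,0,0.3]'

```text
time_s: 44.7
eef_pos: [0.5553, 0.0416, 0.0681]
eef_rot: [0.686, -0.159, 0.69, 0.164]
wrist_force: [-7.3, 16.7, 3.9]
opening: 0.349
```

Call:
carry_out --motion '[0,0,0,0,-0.006,0,0.3]'

```text
time_s: 44.8
eef_pos: [0.5552, 0.0413, 0.0677]
eef_rot: [0.685, -0.154, 0.692, 0.168]
wrist_force: [-13.6, 36.0, 16.3]
opening: 0.351
```

```bash
python3 -c "
from h import *
gate()"
```

```text
t 44.8 pos [0.5552 0.0413 0.0677] F [-13.6  36.   16.3] open 0.351 q [-0.15  0.35  1.76  0.02  1.05 -2.19]
[[-0.014, -0.443, 0.896], [0.016, 0.896, 0.444], [-1.0, 0.021, -0.005]]
radius 0.1815 angle 210.893473463315 yang 116.3216717181046 want 120.89347346331499
z corr (+ = inward) -0.0004550228142202739
```

The stop is felt, so the gate is shut. Backing off and rising.

Call:
carry_out --motion '[0,0,0,0,0.008,0,0.3,0,0,0,0,0,0,0.3,0,0,0,-0.03,0,0,0.3,0,0,0,-0.04,0,0,0.3,0,0,0,-0.03,0,0,0.3,0,0,0,0,0,0,0.3]'

```text
time_s: 45.4
eef_pos: [0.5529, 0.0454, 0.1698]
eef_rot: [0.684, -0.155, 0.693, 0.168]
wrist_force: [-0.7, 0.1, 0.7]
opening: 0.35
```

```bash
python3 -c "
from h import *
for c in('side','top'):
  im=snap(c,c+'16');lm(c,'gate_handle','gate_hinge','knob_grip','blade_tip','mark_point',minc=.2)
im=cv2.imread('pics/top16.png');a=cv2.resize(im[140:205,285:365],None,fx=5,fy=5,interpolation=cv2.INTER_CUBIC)
im=cv2.imread('pics/side16.png');b=cv2.resize(im[205:275,300:400],None,fx=4,fy=4,interpolation=cv2.INTER_CUBIC)
h=max(a.shape[0],b.shape[0]);z=np.zeros((h,800,3),np.uint8);z[:a.shape[0],:400]=a;z[:b.shape[0],400:]=b;cv2.imwrite('pics/c16.png',z)
go([.615,-.122,.12])"
```

```text
side gate_handle [([0.5494, 0.0534, 0.0699], 0.57)]
side gate_hinge [([0.7108, 0.1336, 0.0531], 0.78), ([0.4398, 0.0174, -0.0018], 0.58)]
side knob_grip [([0.614, -0.1222, 0.0411], 0.61), ([0.5954, 0.0408, 0.0084], 0.53)]
side blade_tip [([0.5913, -0.0396, 0.0121], 0.44), ([0.6561, 0.4481, -0.0038], 0.41)]
side mark_point [([0.6576, 0.0346, 0.0104], 0.73), ([0.5935, 0.0394, 0.0269], 0.72), ([0.5927, -0.077, 0.0133], 0.55)]
top gate_handle [([0.4409, 0.015, 0.0009], 0.69), ([0.5507, 0.0521, 0.0744], 0.62)]
top gate_hinge []
top knob_grip [([0.6086, -0.1273, 0.0436], 0.78)]
top blade_tip [([0.5919, -0.0391, 0.0147], 0.5)]
top mark_point [([0.5916, -0.0748, 0.0176], 0.62), ([0.6109, -0.1243, 0.0455], 0.21)]
t 46.0 pos [0.5493 0.0466 0.1646] F [-0.2  0.1  0.8] open 0.347 q [-0.14  0.22  1.71  0.01  1.25 -2.17]
[[-0.027, -0.444, 0.896], [0.017, 0.896, 0.444], [-0.999, 0.027, -0.016]]
ycur 116.4 rotvec [ 0.01 -0.92 -1.57] shift_now [ 0.0399 -0.1814 -0.0154] shift_turned [ 0.0446 -0.1803 -0.016 ] dist 0.186
```

View pics/c16.png

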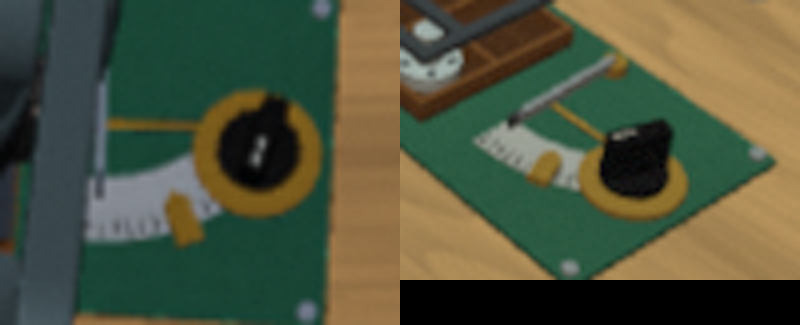

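The gate is at its stop. The blade tip (top crop (99,192)) is about 37 mm from the brass point (173,194), so the knob needs about 2.4 rad. Measuring the knob.

```bash
python3 -c "
from h import *
f=lambda u,v:(285+u/5,140+v/5)
print('disc',px('top',*f(259,151),.02),'barend',px('top',*f(275,100),.05),'white',px('top',*f(258,150),.05))
m=px('top',*f(173,194),.016);t=px('top',*f(99,194),.016);p=px('top',305.9,142.3,.016)
print('mark',m,'tip',t,'pivot',p)
a=lambda q:np.degrees(np.arctan2(*(q-p)[1::-1]));print(a(m),a(t),np.linalg.norm(m-p),np.linalg.norm(t-p))
g=lambda u,v:(300+(u-400)/4,205+v/4)
print('side bar ends',px('side',*g(608,133),.05),px('side',*g(668,124),.05),'mark',px('side',*g(552,155),.016),'tip',px('side',*g(514,122),.016))
for c in('side','top'):
  for d in ctrl.trace(c,'knob')[:1]:
    v,u=np.nonzero(d['pixels']);print(c,d['conf'],len(u),u.min(),u.max(),v.min(),v.max())
go([.6135,-.1235,.12],68)"
```

```text
disc [ 0.60905252 -0.12416994  0.02      ] barend [ 0.62734559 -0.1297428   0.05      ] white [ 0.60142482 -0.11996799  0.05      ]
mark [ 0.58826982 -0.07927457  0.016     ] tip [ 0.58916746 -0.04110789  0.016     ] pivot [ 0.68745322 -0.04725616  0.016     ]
-162.10887259332813 176.42052409383228 0.10422343549568228 0.09847787115583555
side bar ends [ 0.5933955  -0.11310717  0.05      ] [ 0.62645394 -0.13229186  0.05      ] mark [ 0.58452025 -0.08052683  0.016     ] tip [ 0.5902928  -0.04364911  0.016     ]
side 0.51 313 350 368 235 255
top 0.55 213 329 344 160 177
t 46.1 pos [0.5494 0.0466 0.1648] F [ 0.1  0.7 -0.1] open 0.35 q [-0.14  0.21  1.71  0.01  1.25 -2.17]
[[-0.026, -0.444, 0.896], [0.017, 0.896, 0.444], [-1.0, 0.027, -0.016]]
ycur 116.4 rotvec [48.37 -1.5  -1.08] shift_now [ 0.0402 -0.182  -0.0175] shift_turned [ 0.0448 -0.1337  0.1231] dist 0.187
```

Call:
carry_out --motion '[7.5,-0.5,-0.4,0,0,0,0,7.5,-0.5,-0.4,0,0,0,0,7.5,0,0,0,0,0,0,7.5,0,0,0,0,0,0,7.5,0,0,0,0,0,0,7.5,0,0,0,0,0,0,7.5,0,0,0,0,0,0,0,0,0,0,0,0,0]'

```text
time_s: 46.9
eef_pos: [0.5496, 0.0468, 0.165]
eef_rot: [0.684, 0.175, 0.688, -0.169]
wrist_force: [0.0, 0.3, -0.5]
opening: 0.5
```

```bash
python3 -c "
from h import *
go([.611,-.1235,.12],64)"
```

```text
t 46.9 pos [0.5496 0.0468 0.165 ] F [ 0.   0.3 -0.5] open 0.5 q [-0.14  0.2   1.73  0.01  1.22 -1.22]
[[-0.004, 0.472, 0.881], [0.009, 0.881, -0.472], [-1.0, 0.007, -0.008]]
ycur 61.8 rotvec [-2.18 -0.43 -0.38] shift_now [ 0.0432 -0.1214  0.1349] shift_turned [ 0.045  -0.1262  0.1298] dist 0.187
```

Call:
carry_out --motion '[-2.2,-0.4,-0.4,0,0,0,0,0,0,0,0,-0.0315,0.0325,0,0,0,0,0,-0.0315,0.0325,0,0,0,0,0,-0.0315,0.0325,0,0,0,0,0,-0.0275,0.0285,0,0,0,0,0,0,0,0,0,0,0,0.035,0,0,0,0,0,0,0,0,0,0]'

```text
time_s: 47.7
eef_pos: [0.6144, -0.1219, 0.13]
eef_rot: [0.693, 0.143, 0.691, -0.145]
wrist_force: [-0.9, 0.7, -0.7]
opening: 0.501
```

```bash
python3 -c "
from h import *
im=snap('side');lm('side','knob_grip')
cv2.imwrite('pics/c17.png',cv2.resize(im[180:280,300:420],None,fx=5,fy=5,interpolation=cv2.INTER_CUBIC))
go([.611,-.1235,.07],64)"
```

```text
side knob_grip [([0.6149, -0.1206, 0.0412], 0.51)]
t 47.8 pos [ 0.6179 -0.1226  0.1355] F [-0.6  0.3  0.3] open 0.501 q [-0.38  0.39  1.55 -0.    1.19 -1.54]
[[0.01, 0.399, 0.917], [-0.007, 0.917, -0.399], [-1.0, -0.002, 0.012]]
ycur 66.5 rotvec [2.46 0.7  0.1 ] shift_now [ 0.0654 -0.0035 -0.0067] shift_turned [ 0.0655 -0.0038 -0.0058] dist 0.066
```

I'm at the picture limit, so I'll go on by numbers.

Call:
carry_out --motion '[2.4,0.7,0,0.03,-0.003,-0.006,0,0,0,0,0,0,0,0,0,0,0,0.033,0,0,0,0,0,0,0,0,0,0]'

```text
time_s: 48.2
eef_pos: [0.6166, -0.1218, 0.0809]
eef_rot: [0.694, 0.154, 0.686, -0.157]
wrist_force: [-0.8, -0.6, -0.8]
opening: 0.499
```

```bash
python3 -c "
from h import *
go([.612,-.1232,.03],64)"
```

```text
t 48.2 pos [ 0.6166 -0.1218  0.0809] F [-0.8 -0.6 -0.8] open 0.499 q [-0.38  0.45  1.58 -0.    1.09 -1.51]
[[0.01, 0.429, 0.903], [-0.006, 0.903, -0.429], [-1.0, -0.001, 0.012]]
ycur 64.6 rotvec [0.59 0.68 0.05] shift_now [ 0.0508 -0.0032 -0.0041] shift_turned [ 0.0509 -0.0032 -0.0035] dist 0.051
```

Call:
carry_out --motion '[0,0.7,0,0.025,-0.003,-0.004,0,0,0,0,0,0,0,0,0,0.2,0,0.022,0,-0.003,0,0,0,0,0,0,0,0]'

```text
time_s: 48.6
eef_pos: [0.617, -0.1225, 0.0461]
eef_rot: [0.694, 0.152, 0.686, -0.154]
wrist_force: [-0.5, 0.9, -0.7]
opening: 0.499
```

```bash
python3 -c "
from h import *
go([.612,-.1232,.03],64)"
```

```text
t 48.6 pos [ 0.617  -0.1225  0.0461] F [-0.5  0.9 -0.7] open 0.499 q [-0.38  0.5   1.59 -0.    1.03 -1.52]
[[0.011, 0.423, 0.906], [-0.005, 0.906, -0.423], [-1.0, 0.0, 0.012]]
ycur 65.0 rotvec [ 0.98  0.66 -0.02] shift_now [ 0.0161 -0.0028 -0.0044] shift_turned [ 0.0161 -0.0029 -0.0042] dist 0.017
```

Call:
carry_out --motion '[0,0.7,0,0.012,-0.003,-0.005,0,0,0,0,0,0,0,0,0,0.2,0,0.005,0,-0.002,0,0,0,0,0,0,0,0,0,0,0,0,0,0,0.4,0,0,0,0,0,0,0.6,0,0,0,0,0,0,1,0,0,0,0,0,0,1,0,0,0,0,0,0,1]'

```text
time_s: 49.5
eef_pos: [0.6152, -0.1235, 0.0372]
eef_rot: [0.693, 0.153, 0.688, -0.153]
wrist_force: [1.3, 1.1, 0.7]
opening: 0.147
```

```bash
python3 -c "
from h import *
o,r=st();print(o['torque']);go([.612,-.1232,.03],64);snap('side');lm('side','blade_tip','mark_point','knob_grip')"
```

```text
t 49.5 pos [ 0.6152 -0.1235  0.0372] F [1.3 1.1 0.7] open 0.147 q [-0.39  0.52  1.59  0.    1.02 -1.52]
[[0.008, 0.421, 0.907], [-0.002, 0.907, -0.421], [-1.0, 0.002, 0.008]]
[ 0.06209302 -0.05784575 -0.07119319]
t 49.5 pos [ 0.6152 -0.1235  0.0372] F [1.3 1.1 0.7] open 0.147 q [-0.39  0.52  1.59  0.    1.02 -1.52]
[[0.008, 0.421, 0.907], [-0.002, 0.907, -0.421], [-1.0, 0.002, 0.008]]
ycur 65.1 rotvec [ 1.07  0.43 -0.1 ] shift_now [ 0.0072 -0.0011 -0.003 ] shift_turned [ 0.0072 -0.0012 -0.003 ] dist 0.008
side blade_tip [([0.5888, -0.041, 0.0128], 0.64)]
side mark_point [([0.5931, -0.0782, 0.0172], 0.55)]
side knob_grip [([0.6145, -0.1199, 0.0416], 0.63)]
```

The bar is gripped. Turning clockwise 96° first, then measuring.

Call:
carry_out --motion '[8,0,0,0,0,0,1,8,0,0,0,0,0,1,8,0,0,0,0,0,1,8,0,0,0,0,0,1,8,0,0,0,0,0,1,8,0,0,0,0,0,1]'

```text
time_s: 50.3
eef_pos: [0.6133, -0.1251, 0.0372]
eef_rot: [0.564, 0.428, 0.561, -0.429]
wrist_force: [-1.1, 0.8, 2.1]
opening: 0.147
```

Call:
carry_out --motion '[8,0,0,0,0,0,1,8,0,0,0,0,0,1,8,0,0,0,0,0,1,8,0,0,0,0,0,1,8,0,0,0,0,0,1,8,0,0,0,0,0,1,0,0,0,0,0,0,1]'

```text
time_s: 51.0
eef_pos: [0.6107, -0.1246, 0.0372]
eef_rot: [-0.329, -0.624, -0.329, 0.627]
wrist_force: [0.6, -0.0, -0.8]
opening: 0.145
```

```bash
python3 -c "
from h import *
go([.6152,-.1235,.0372])
for c in('side','top'):
  snap(c,c+'18');lm(c,'blade_tip','mark_point',minc=.2)"
```

```text
t 51.0 pos [ 0.6107 -0.1246  0.0372] F [ 0.6 -0.  -0.8] open 0.145 q [-0.39  0.52  1.6  -0.    1.03  0.22]
[[-0.003, 0.824, -0.567], [-0.003, -0.567, -0.824], [-1.0, -0.001, 0.004]]
ycur -34.5 rotvec [0.   0.25 0.05] shift_now [ 0.      0.0031 -0.0035] shift_turned [ 0.      0.0031 -0.0035] dist 0.005
side blade_tip [([0.5922, -0.0663, 0.0133], 0.39)]
side mark_point []
top blade_tip []
top mark_point []
```

Call:
carry_out --motion '[8.2,0.2,0,0,0.001,-0.001,1,8.2,0,0,0,0,0,1,8.2,0,0,0,0,0,1,8.2,0,0,0,0,0,1,8.2,0,0,0,0,0,1,0,0,0,0,0,0,1]'

```text
time_s: 51.9
eef_pos: [0.6095, -0.1228, 0.0372]
eef_rot: [-0.083, -0.7, -0.085, 0.705]
wrist_force: [-0.6, 0.3, -0.1]
opening: 0.14
```

```bash
python3 -c "
from h import *
go([.612,-.1235,.0372])
for c in('side','top'):
  snap(c,c+'19');lm(c,'blade_tip','mark_point',minc=.2)"
```

```text
t 51.9 pos [ 0.6095 -0.1228  0.0372] F [-0.6  0.3 -0.1] open 0.14 q [-0.39  0.52  1.6  -0.    1.04  0.94]
[[-0.007, 0.236, -0.972], [0.002, -0.972, -0.236], [-1.0, -0.004, 0.007]]
ycur -76.3 rotvec [0.   0.38 0.21] shift_now [ 0.      0.0012 -0.0022] shift_turned [ 0.      0.0012 -0.0022] dist 0.003
side blade_tip [([0.5949, -0.0766, 0.0134], 0.56), ([0.5922, 0.042, 0.0077], 0.3), ([0.6584, 0.45, -0.0032], 0.21)]
side mark_point [([0.5948, -0.0744, 0.013], 0.56)]
top blade_tip []
top mark_point []
```

Tip and mark now agree to about 2 mm. Releasing and rising clear to check.

Call:
carry_out --motion '[0,0,0,0,0,0,0.4,0,0,0,0,0,0,0,0,0,0,0,0,0,0,0,0,0,-0.03,0,0,0,0,0,0,-0.045,0,0,0,0,0,0,-0.045,0,0,0,0,0,0,-0.045,0,0,0,0,0,0,0,0,0.045,0,0,0,0,0,0,0.045,0,0,0,0,0,0,0,0]'

```text
time_s: 53.2
eef_pos: [0.5214, -0.1476, 0.2093]
eef_rot: [-0.087, -0.699, -0.087, 0.705]
wrist_force: [-0.8, -0.2, 0.5]
opening: 0.501
```

```bash
python3 -c "
from h import *
st()
for c in('side','top'):
 for k in range(2):
  snap(c,c+'2%d'%k);lm(c,'blade_tip','mark_point','gate_handle',minc=.2)
 lm(c,'hub0_mid','wheel0_mid','truck','jar','key')
im=cv2.imread('pics/side20.png')[215:262,318:352]
hsv=cv2.cvtColor(im,cv2.COLOR_BGR2HSV)
for y in range(18,40):
  print(215+y,' '.join('%3d,%3d,%3d'%tuple(hsv[y,x]) for x in range(8,24)))"
```

```text
t 53.2 pos [ 0.5214 -0.1476  0.2093] F [-0.8 -0.2  0.5] open 0.501 q [-0.49  0.13  1.71 -0.01  1.31  0.83]
[[-0.008, 0.244, -0.97], [-0.002, -0.97, -0.244], [-1.0, 0.0, 0.008]]
side blade_tip [([0.5953, -0.0737, 0.0123], 0.49)]
side mark_point [([0.6595, 0.4506, -0.0041], 0.74), ([0.5649, -0.3598, 0.016], 0.53), ([0.5938, -0.0766, 0.0142], 0.37)]
side gate_handle [([0.548, 0.0521, 0.0687], 0.72), ([0.6619, 0.4486, -0.0026], 0.54)]
side blade_tip [([0.5961, -0.0754, 0.0112], 0.47)]
side mark_point [([0.594, -0.0762, 0.0154], 0.4)]
side gate_handle [([0.66, 0.0352, 0.0088], 0.69), ([0.5498, 0.0536, 0.0698], 0.66)]
side hub0_mid [([0.6663, 0.099, 0.0127], 0.31)]
side wheel0_mid [([0.5646, -0.4034, 0.0396], 0.56), ([0.6584, 0.0352, 0.0102], 0.48)]
side truck [([0.6623, 0.4469, -0.0014], 0.77)]
side jar [([0.3528, -0.2881, -0.0002], 0.79)]
side key [([0.4431, 0.0186, -0.0068], 0.58)]
top blade_tip [([0.5965, -0.0774, 0.0139], 0.61)]
top mark_point [([0.594, -0.08, 0.0192], 0.44), ([0.5983, 0.0355, 0.0099], 0.35)]
top gate_handle []
top blade_tip [([0.5995, -0.0759, 0.0152], 0.46)]
top mar
[... 4003 characters left out ...]
, 91  59, 83, 86  35,103, 82  26,127, 86  28,116, 79  54, 89, 83  69, 78, 98  66, 47,114  62, 34,126  56, 29,124
252  74,129, 91  73,132, 91  75,126, 91  74,127, 92  74,130, 92  74,136, 90  75,136, 92  74,132, 93  73,121, 93  68,106, 89  66,107, 88  71,117, 89  74,135, 91  73,132, 91  73,125, 92  73,101, 96
253  74,130, 92  74,130, 90  74,130, 92  75,137, 91  74,132, 93  75,137, 91  74,132, 93  75,137, 91  75,135, 91  74,137, 91  74,132, 91  74,133, 92  74,130, 90  75,143, 89  75,132, 91  75,132, 91
254  74,130, 90  74,133, 92  74,135, 91  74,136, 90  74,132, 93  75,136, 90  76,133, 92  75,136, 92  75,132, 91  75,136, 90  74,135, 91  74,132, 89  74,133, 90  75,132, 91  75,137, 91  75,132, 91
```

The blade's dark end meets the brass point within about 1 px (pixel (339,242)). Gate, wheels and bystanders are in place and the arm is clear, so I'm handing in.

```bash
python3 -c "
from bench import ctrl
print(ctrl.hand_in())"
```

```text
the job is handed in; nothing more can be done
None
```

I carried out every step in the required order and handed the job in at about 54 s of robot time. The hand-in reported no verdict.

**What I did:** I swung the gate open and put both finished wheels in the drawer. I then stood both bare hubs in the two near pockets, including the one that was knocked about 3.5 cm aside during the run. After that I pushed the gate shut until it met the stop (about 39 N on the wrist) and turned the knob clockwise about 2.47 rad.

**Last checks:**
- **Wheels:** both were in the drawer before the gate was shut. At the final look one was found again at (0.563, -0.405); I did not look for the other one again.
- **Hubs:** I released each within about 1 mm of my pocket-centre estimate. One was found again through the gate at (0.600, 0.102). The other's last reading was before the gate was shut; it was within 1 mm of the release point, but the network labelled it a wheel.
- **Gate:** the handle read about 207° round the pin, the same as when it was at the stop.
- **Blade and mark:** the two sets of readings along the arc agree to about 1–2 mm, and in the side picture the blade's dark end meets the brass point to about 1 px (2.4 mm). Across the arc, the network readings differed by 2–5 mm. I took that as network error, since both points lie on the same arc.
- **Bystanders:** the truck, jar and key are where they started, to within about 5 mm. The arm was clear of everything.

**Picture limit:** I reached the 16-picture viewing limit before gripping the knob. The knob turn and the final checks were therefore done from network readings and pixel values, not by looking at the pictures.

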